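Put the cake decorator's hand tools back in their fitted case

TASK

Clear the counter: put the four hand tools (pastry wheel, slotted lifter, bench scraper and icing smoother) away in the open fitted case, each lying flat and fully down in the insert that is cut to its own shape, and let go of them. Leave the piping nozzle and the round cutter that stand among them where they are.

Things in the scene. Friction and masses are not known exactly. Their poses are not given: they have to be found in the camera images.
- pastry_wheel: Pastry wheel, 170 mm long: black handle, round fluted steel wheel. Origin: middle of outline, at the underside; x to the wheel, z up. Handle bar 22 mm wide (y), 24 high, x = -85 to 15 mm; wheel 54 mm across, axle at x = 58 mm, lying level 10 to 14 mm up. About 130 g, balances near x = 0; hold it across the handle near x = -20 mm.
- lifter: Slotted cake lifter, 176 mm long: black handle, square slotted steel blade. Origin: middle of outline, at the underside; x to the blade, z up. Handle bar 24 mm wide (y), 24 high, x = -88 to -2 mm; blade 60 mm wide, 3 thick, x = 15 to 88 mm, flat at the underside. About 130 g, balances near x = -8 mm; hold it across the handle near x = -22 mm.
- scraper: Bench scraper: rectangular steel blade, black grip along one long edge. Outline 120 (x) by 86 (y) mm. Origin: middle of outline, at the underside; z up. Blade 2.5 mm thick, y = -19 to 43 mm, flat at the underside; grip bar along x, 84 mm long, 24 wide (centre line y = -31 mm), 26 high. About 150 g, balances near y = -13 mm; hold it across the grip at x = 0, y = -31 mm.
- smoother: Icing smoother, white plastic: sole plate with one square and one half-round end, bar handle on top. Origin: middle of outline, at the underside; x to the round end, z up. Sole 140 by 76 by 5 mm, round end of radius 38. Handle along x, x = -52 to 40 mm, y = 0, 24 mm wide from 28 to 40 mm up, on a web 18 mm wide. About 140 g; hold it across the handle near x = -6 mm.
- insert_wheel: Dark grey insert with the wheel's pocket (slot, round head, finger recess). All 4: fixed in a black case (rim 14 mm over counter), 200 (x) by 108 (y) mm, underside 4 mm over counter. Origin: middle of underside; x to pocket's head. Floor 3 mm, top 11 mm above origin; play 6 mm. Seated tool: its origin 3 mm above the insert's, same axes. Fingers 10 mm or more above a tool's underside stay clear.
- insert_lifter: Dark grey insert with the lifter's pocket: narrow slot for the handle, square head 72 mm wide, a wide finger recess across the slot. Size, origin, floor, play and seating as for insert_wheel: the seated lifter's origin is 3 mm above this origin, its x along this x.
- insert_scraper: Dark grey insert with the scraper's pocket: a 132 by 74 mm area for the blade and a shorter notch, 96 mm long, for the grip on the -y side. Size, origin, floor, play and seating as for insert_wheel: the seated scraper's origin is 3 mm above this origin, its x along this x.
- insert_smoother: Dark grey insert with the smoother's pocket: 152 by 88 mm, square at the -x end, corners cut off at the +x end for the round end. Size, origin, floor, play and seating as for insert_wheel: the seated smoother's origin is 3 mm above this origin, its x along this x.
- nozzle: Steel piping nozzle, a cone 28 mm across at the foot and 46 mm high, standing on the counter among the tools. Origin: centre of its foot. Leave it.
- cutter: Round steel pastry cutter, a thin ring 66 mm across and 30 mm high, standing on the counter beside the tools. Origin: centre of its underside. Leave it.

How it is judged:
At the end, for the whole second after the job is handed in: Each of the four tools lies in its own insert: origin within 12 mm of the insert's seen from above and under 6 mm above its underside, level within 2 degrees, x axes aligned within 11 degrees, at rest. Nozzle and cutter upright within 25 mm of where they stood (horizontal distance between pastry_wheel and insert_wheel below 0.012 m and z of pastry_wheel in the frame of insert_wheel between 0 and 0.006 m and angle between each of pastry_wheel, lifter, scraper, smoother's own z axis and vertical below 0.035 rad and angle between the x axis of pastry_wheel and the x axis of insert_wheel, either way round below 0.19 rad and linear speed of each of pastry_wheel, lifter, scraper, smoother below 0.02 m/s and horizontal distance between lifter and insert_lifter below 0.012 m and z of lifter in the frame of insert_lifter between 0 and 0.006 m and angle between the x axis of lifter and the x axis of insert_lifter, either way round below 0.19 rad and horizontal distance between scraper and insert_scraper below 0.012 m and z of scraper in the frame of insert_scraper between 0 and 0.006 m and angle between the x axis of scraper and the x axis of insert_scraper, either way round below 0.19 rad and horizontal distance between smoother and insert_smoother below 0.012 m and z of smoother in the frame of insert_smoother between 0 and 0.006 m and angle between the x axis of smoother and the x axis of insert_smoother, either way round below 0.19 rad and distance of each of nozzle, cutter from where it was at the start of the episode below 0.025 m and angle between each of nozzle, cutter's own z axis and vertical below 0.2 rad); the robot touches nothing.
It fails at once if the nozzle or the cutter is knocked over or shifted more than 25 mm (distance of any of nozzle, cutter from where it was at the start of the episode above 0.025 m or angle between any of nozzle, cutter's own z axis and vertical above 0.5 rad).
It also fails if it takes over 120 s, if anything falls off the work surface, if the arm or the gripper's body presses on something with over 40 N, if the wrist force passes 120 N, or if a joint passes its speed limit or range.

ROBOT

A 6-joint arm with a two-finger parallel gripper is mounted at the origin on the work surface. World frame = base frame: x ahead of the robot, y to its left, z up, the work surface at z = 0. Lengths are in m, angles in rad, forces in N, time in s.
With the tool pointing down it reaches from about 0.275 to 1 m from the base axis. Payload 8.4 kg.
Tool frame: the origin (TCP) lies midway between the tips of the shut fingers; the grasp point (between the pads) lies 19 mm behind it; z points along the fingers, y is the direction in which the jaws open and shut (so a half turn about z gives the same grasp; the last joint's range is limited). The gripper opens to 85 mm and grips with 20 to 120 N. Pads are 22 mm wide; open, the fingers measure 114 mm over their backs; the gripper's body (76 mm by 85 mm) begins 54 mm behind the grasp point. The pads swing forward as they close: fully open they stand 13 mm farther back than shut.
Start: joints at [1.335, 0.353, 1.633, -0, 1.155, -0.002], TCP at [0.145, 0.608, 0.231] pointing down, gripper open.
Joint ranges: [-2.63, 2.63], [-0.92, 2.1], [0.06, 2.66], [-1.3, 4.44], [0, 2.69], [-3.02, 3.02]. Speed limits (rad/s): [2.22, 2.22, 2.79, 3.14, 3.14, 3.14].

INTERFACE

Orientations are given as a 3x3 rotation matrix whose columns are the frame's x, y, z axes.
In Python, from bench import manip, vision gives the robot as it stands.
- The arm moves only by the tool send_rows, never from a script. Its argument "plan" is text: rows parted by semicolons, each of 5 numbers parted by spaces: the closure in counts, from 0 (fully open) to 255 (shut), then the shift along the tool's x, y, z in cm, then the turn about the tool's z in degrees. A call has 1 to 20 rows; each row shifts and turns the pose as measured when the row begins, along the tool's axes as they then stand; what a row does not reach is not made up. A row lasts 1/8 s, in which the tool goes at most 62.5 mm and 10.7 degrees, less where a joint would pass 70% of its speed; a pose out of reach is approached as far as the arm can. A call with a gripper value outside its range is refused whole. The fingers move at their own pace and stop on an object; "squeeze" is the grip in N (left out, the last holds). Time passes only in rows, so rows that do not move let the fingers close. It gives the time, the measured TCP pose, the force and the opening at its end, in the units of the state.
- manip.get_obs(): the state, without advancing time (a new reading comes with each control period).
- vision.get_image(name): name is "scene" or "top"; returns the picture (400x640x3 uint8, red, green, blue); there is no depth.
- vision.camera_params(name): a dict with "fx", "fy", "cx", "cy" (pixels), "R" (3x3) and "t" (3): a world point X has camera coordinates R X + t. Camera axes: x right, y down, z forward; pixel columns grow to the right and rows downward; lengths in m; the calibration is good to about 2 mm. A picture is of the moment at which its call begins. camera_params takes no time and is no camera call.
- manip.finish_job(): hands the job in, once; it reports no verdict.
The state is a dict: "time_s": time; "q": joint angles; "qd": joint speeds; "joint_torque": joint torques, N m; "eef_pos": TCP position; "tool_rot": TCP orientation; "ft_force": force on the tool from outside, world axes, zero at the start; "moment": the same for the moment, N m; "width": opening from 0.0 (shut) to 1.0 (fully open).
Only numpy, scipy, OpenCV 4.12 (cv2) and the standard library are available. Lean on these libraries where they do the work, as an engineer would, in place of code of your own. Each camera call takes 0.05 s, during which the arm holds its last target.

## Working session

There is one attempt and no reset: what is moved stays moved. The work goes in short steps, Python scripts to look and compute and a tool call to move; the robot and the scene stay as the last step left them, time stands still between calls to the robot, and variables do not carry over. Pictures are saved under pics/ and viewed, and the job is handed in when it is done.

Besides the shell and the picture viewer there is one more tool, called after ">>>" by a JSON object that holds its "api" and its "payload", one argument or row to a line. send_rows: Moves the arm, as the interface text tells. Its arguments: {"type":"object","properties":{"plan":{"type":"string"},"squeeze":{"type":"number"}},"required":["plan"]}

```bash
mkdir -p pics; ls; python3 - <<'E'
from bench import manip, vision
import cv2
o=manip.get_obs()
for k in o: print(k,o[k])
for n in("scene","top"):
    im=vision.get_image(n); cv2.imwrite(f"pics/{n}0.png",im[:,:,::-1]); p=vision.camera_params(n); print(n,p)
E
```

```text
pics
time_s 0.0
q [ 1.33457003e+00  3.53658795e-01  1.63411968e+00 -6.09073264e-06
  1.15523580e+00 -2.38579650e-03]
qd [ 0.00010787 -0.00031329 -0.00090642 -0.00066585  0.00070727 -0.00171555]
joint_torque [-3.02638633e-03 -6.05241895e+01 -3.42057252e+01 -2.23430202e-04
  9.31601564e-03  2.38924656e-05]
eef_pos [0.14470276 0.60752424 0.23056124]
tool_rot [[-9.72784240e-01  2.31712569e-01 -3.27291565e-04]
 [ 2.31712800e-01  9.72783257e-01 -1.38344200e-03]
 [-2.17714409e-06 -1.42162822e-03 -9.99998989e-01]]
ft_force [-0.24669289 -0.09453278 -0.05264992]
moment [-0.0742518   0.02119338 -0.02616684]
width 0.9951023103818019
scene {'fx': 438.9029687771958, 'fy': 438.9029687771958, 'cx': 323.251807816275, 'cy': 202.94482840349744, 'R': array([[ 0.72440364,  0.68935317, -0.00561878],
       [ 0.50785439, -0.53915269, -0.67186181],
       [-0.46617945,  0.48384562, -0.74065521]]), 't': array([-0.34797677, -0.25951886,  1.38100821])}
top {'fx': 444.9353308386683, 'fy': 444.9353308386683, 'cx': 320.8951398015169, 'cy': 202.62377726780161, 'R': array([[-0.00704321, -0.99995893, -0.0057045 ],
       [-0.99373173,  0.0076356 , -0.11153007],
       [ 0.11156904,  0.00488321, -0.99374469]]), 't': array([-0.05513936,  0.56414469,  1.09428458])}
```

View pics/scene0.png

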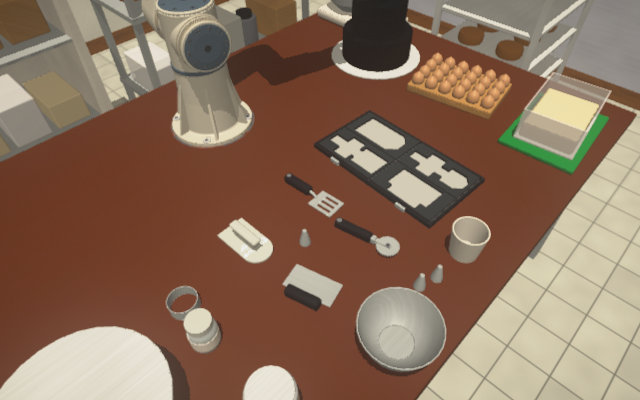

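View pics/top0.png

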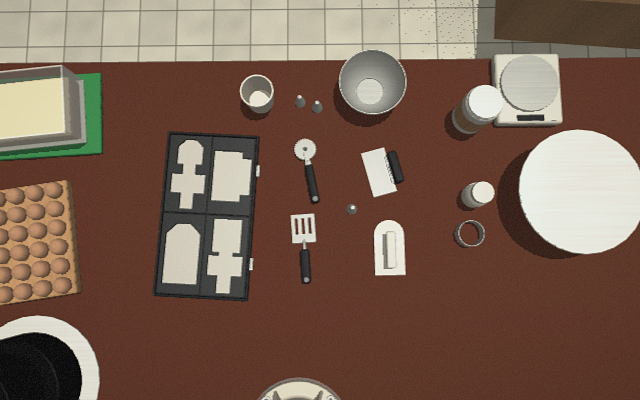

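```bash
python3 - <<'E'
import cv2
a=cv2.imread("pics/top0.png")
cv2.imwrite("pics/top0_case.png",cv2.resize(a[125:305,145:270],None,fx=3.3,fy=3.3,interpolation=cv2.INTER_CUBIC))
cv2.imwrite("pics/top0_tools.png",cv2.resize(a[125:295,280:495],None,fx=3.5,fy=3.5,interpolation=cv2.INTER_CUBIC))
b=cv2.imread("pics/scene0.png")
cv2.imwrite("pics/scene0_z.png",cv2.resize(b[105:325,150:490],None,fx=2.3,fy=2.3,interpolation=cv2.INTER_CUBIC))
from bench import manip, vision
import numpy as np
for n in("scene","top"):
    p=vision.camera_params(n); X=np.array([0.145,.608,.231]); c=p['R']@X+p['t']; print(n,p['fx']*c[0]/c[2]+p['cx'],p['fy']*c[1]/c[2]+p['cy'], -p['R'].T@p['t'])
E
```

```text
scene 376.6872649322315 -1.4239663158113274 [ 1.02767108 -0.56823618  0.84653491]
top -14.088164924332489 403.44288583888977 [ 0.43813183 -0.06478829  1.15004404]
```

View pics/top0_case.png

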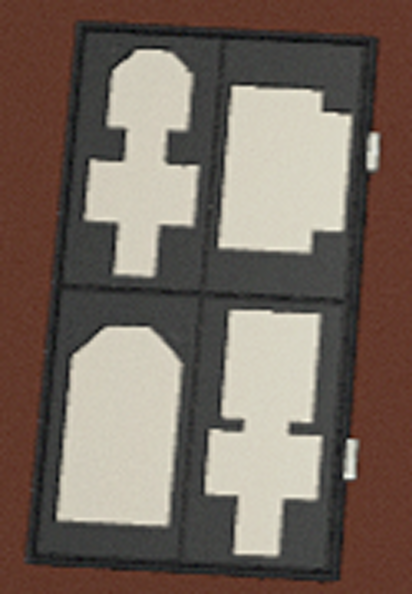

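View pics/top0_tools.png

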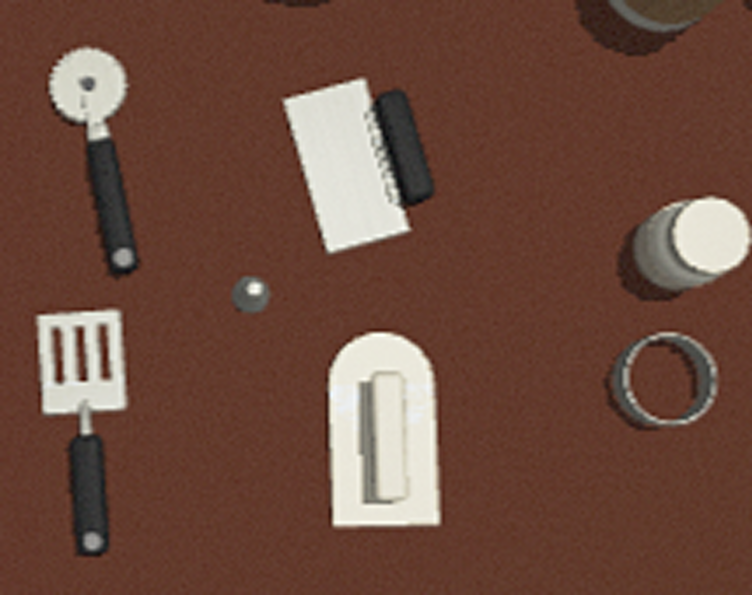

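View pics/scene0_z.png

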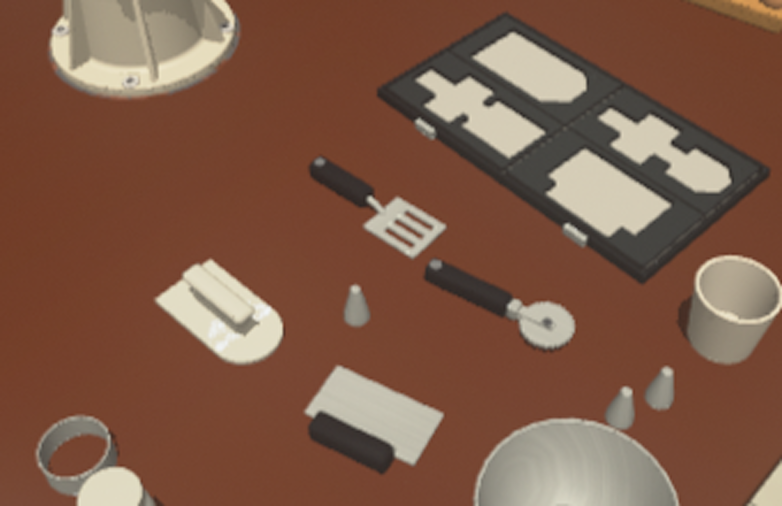

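```bash
cat > h.py <<'E'
import cv2, numpy as np
from bench import vision
def ray(n,uv,z):
    p=vision.camera_params(n); uv=np.atleast_2d(np.asarray(uv,float))
    d=np.c_[(uv[:,0]-p['cx'])/p['fx'],(uv[:,1]-p['cy'])/p['fy'],np.ones(len(uv))]@p['R']
    C=-p['R'].T@p['t']; s=(z-C[2])/d[:,2]
    return (C+d*s[:,None])[:,:2]
def proj(n,X):
    p=vision.camera_params(n); c=np.atleast_2d(X)@p['R'].T+p['t']
    return np.c_[p['fx']*c[:,0]/c[:,2]+p['cx'],p['fy']*c[:,1]/c[:,2]+p['cy']]
S=6
def blobs(img,roi,fn,amin=60):
    """roi x0,y0,x1,y1 ; fn(bgr float)->bool mask; returns contours in full pixel coords"""
    x0,y0,x1,y1=roi
    b=cv2.resize(img[y0:y1,x0:x1],None,fx=S,fy=S,interpolation=cv2.INTER_CUBIC).astype(float)
    m=cv2.morphologyEx(fn(b).astype(np.uint8),cv2.MORPH_OPEN,np.ones((7,7)))
    cs,_=cv2.findContours(m,cv2.RETR_EXTERNAL,cv2.CHAIN_APPROX_NONE)
    out=[(c[:,0,:]+.5)/S-.5+[x0,y0] for c in cs if cv2.contourArea(c)>amin*S*S]
    return out
def rect(P):
    (c,wh,a)=cv2.minAreaRect((P*1000).astype(np.float32))
    w,h=wh
    if w<h: w,h=h,w; a+=90
    a=(a+90)%180-90
    return np.array(c),w,h,a   # mm, long-axis angle deg from world x
E
python3 - <<'E'
from h import *
t=cv2.imread("pics/top0.png"); s=cv2.imread("pics/scene0.png")
cream=lambda b:b.min(2)>120
dark=lambda b:b.max(2)<62
print("pockets top")
for P in blobs(t,(150,128,262,302),cream,150):
    c,w,h,a=rect(ray("top",P,.011)); print(P.mean(0).round(),c.round(1),round(w,1),round(h,1),round(a,2))
print("pockets scene")
for P in blobs(s,(312,108,488,222),cream,150):
    c,w,h,a=rect(ray("scene",P,.011)); print(P.mean(0).round(),c.round(1),round(w,1),round(h,1),round(a,2))
for n,im,rois in (("top",t,[(280,130,335,295),(355,135,415,200),(365,210,415,285)]),("scene",s,[(275,165,410,260),(275,255,350,315),(210,210,280,270)])):
  print(n)
  for r in rois:
    for nm,f,z in(("dark",dark,.012),("light",cream,.003)):
      for P in blobs(im,r,f,40):
        c,w,h,a=rect(ray(n,P,z)); print(nm,P.mean(0).round(),c.round(1),round(w,1),round(h,1),round(a,2))
E
```

```text
pockets top
[181. 257.] [439.4 297.4] 152.2 87.1 -3.52
[225. 255.] [432.5 185.4] 188.0 88.0 -3.69
[230. 176.] [637.6 172.9] 131.0 98.2 -3.5
[188. 175.] [644.6 284.8] 181.5 87.1 -3.45
pockets scene
[325. 202.] [496.9 -19.2] 92.9 61.6 3.73
[412. 190.] [637.7 172. ] 129.5 92.7 -3.52
[438. 170.] [644.4 283.1] 179.2 81.7 -4.53
[357. 153.] [432.9 184.8] 183.2 82.3 -2.54
[381. 135.] [439.2 295.9] 147.8 81.8 -3.26
top
dark [305. 266.] [404.4 -17.4] 87.5 26.3 3.65
dark [312. 186.] [614.4 -34.5] 103.6 25.4 10.85
light [303. 230.] [493.6 -12.8] 90.2 61.8 3.57
light [305. 151.] [706.2 -20.8] 66.8 57.1 45.28
dark [395. 167.] [ 658.1 -252. ] 87.5 27.1 14.82
light [379. 172.] [ 647.2 -210.1] 121.4 64.4 14.96
light [389. 250.] [ 451.1 -232.7] 141.2 78.5 0.75
scene
dark [353. 230.] [614.7 -36.9] 99.9 30.7 11.54
dark [298. 184.] [405.8 -19.7] 93.1 31.7 3.3
dark [378. 188.] [561.6 115.3] 246.7 21.3 -3.36
light [385. 244.] [696.3  -8.8] 71.0 57.1 -24.42
light [304. 238.] [ 539.8 -129.6] 51.2 19.6 -44.39
light [324. 202.] [488.9 -14.1] 99.6 62.1 3.65
light [402. 187.] [600.6 166.9] 129.9 58.3 -53.93
light [371. 167.] [505.6 168.3] 67.2 33.8 43.23
dark [302. 297.] [ 657.4 -251.9] 86.1 28.5 15.3
light [313. 284.] [ 646.8 -210.6] 120.7 63.5 15.1
light [246. 241.] [ 446.9 -232.4] 148.4 78.4 0.93
```

```bash
cat >> h.py <<'E'
def delta(x,y,yaw):
    """mm, TCP x-axis yaw deg -> shifts in tool axes (before turning), then turn"""
    from bench import manip
    o=manip.get_obs(); R=o['tool_rot']; p=o['eef_pos']*1000
    d=np.array([x-p[0],y-p[1],0]); l=R.T@d
    cur=np.degrees(np.arctan2(R[1,0],R[0,0])); t=(yaw-cur+180)%360-180
    print("t",round(o['time_s'],2),"pos",p.round(1),"yaw",round(cur,2),"tilt",R[:,2].round(4),"w",round(o['width'],3),"F",o['ft_force'].round(1))
    print("shift cm",(l/10).round(2),"turn",round(-t,1))
E
python3 - <<'E'
from h import *
for z in(0,.05,.2): print(z,ray("top",[(30,350),(99,375),(0,310)],z).round(3).tolist(),ray("scene",[(378,45),(378,10),(334,60),(419,60)],z).round(3).tolist())
for n,uv in(("nozzle",(352,209)),("cutter",(469.5,234))): print(n,ray("top",uv,.02))
print(ray("scene",(304,245),0),ray("top",[(372,95),(257,93)],.05))
delta(629,-31.7,190.85)
E
```

```text
0 [[0.2, 0.676], [0.138, 0.499], [0.299, 0.759]] [[0.081, 0.726], [-0.109, 0.963], [0.032, 0.529], [0.261, 0.742]]
0.05 [[0.21, 0.643], [0.151, 0.474], [0.305, 0.723]] [[0.137, 0.65], [-0.042, 0.873], [0.091, 0.464], [0.307, 0.665]]
0.2 [[0.241, 0.547], [0.19, 0.401], [0.323, 0.616]] [[0.305, 0.42], [0.159, 0.601], [0.267, 0.269], [0.442, 0.433]]
nozzle [[ 0.54802854 -0.13845679]]
cutter [[ 0.48220693 -0.43477134]]
[[ 0.55507126 -0.14543751]] [[ 0.83739767 -0.19193528]
 [ 0.84537857  0.10225161]]
t 0.1 pos [144.7 607.6 230.6] yaw 166.61 tilt [-3.0e-04 -1.2e-03 -1.0e+00] w 0.998 F [ 0.3 -1.3  0.2]
shift cm [-6.192e+01 -5.097e+01  6.000e-02] turn -24.2
```

>>> {"api": "send_rows", "payload": {
  "plan": "0 0 0 -5 0;0 0 0 -5 0;0 0 0 -5 0",
  "squeeze": 60
}}

```text
time_s: 0.48
eef_pos: [0.1441, 0.6052, 0.3781]
tool_rot: [[-0.973, 0.232, -0.003], [0.232, 0.973, -0.013], [-0.0, -0.013, -1.0]]
ft_force: [0.1, 0.5, 0.1]
width: 1.0
```

>>> {"api": "send_rows", "payload": {
  "plan": "60 -3.8 -3.2 0 0;60 -3.8 -3.2 0 0;60 -3.8 -3.2 0 0;60 -3.8 -3.2 0 0;60 -3.8 -3.2 0 0;60 -3.8 -3.2 0 0;60 -3.8 -3.2 0 0;60 -3.8 -3.2 0 0;60 -3.8 -3.2 0 0;60 -3.8 -3.2 1 0;60 -3.8 -3.2 1 0;60 -3.8 -3.2 1 0;60 -3.8 -3.2 1 0;60 -3.8 -3.2 1 0;60 -3.8 -3.2 1 0"
}}

```text
time_s: 2.35
eef_pos: [0.5989, -0.0097, 0.3222]
tool_rot: [[-0.974, 0.226, -0.002], [0.226, 0.974, -0.006], [0.0, -0.006, -1.0]]
ft_force: [-0.4, -0.1, -0.5]
width: 0.767
```

```bash
python3 -c "
from h import *
delta(629,-31.7,190.85)"
```

```text
t 2.35 pos [598.9  -9.7 322.2] yaw 166.92 tilt [-0.0017 -0.0063 -1.    ] w 0.767 F [-0.4 -0.1 -0.5]
shift cm [-3.43 -1.46  0.01] turn -23.9
```

>>> {"api": "send_rows", "payload": {
  "plan": "60 -3.4 -1.4 4 0;60 0 0 4 -8;60 0 0 4 -8;60 0 0 4 -8;60 0 0 2 0;60 0 0 0 0"
}}

```text
time_s: 3.1
eef_pos: [0.6296, -0.0374, 0.1334]
tool_rot: [[-0.98, -0.198, -0.006], [-0.198, 0.98, -0.006], [0.007, -0.005, -1.0]]
ft_force: [0.1, 0.4, 0.3]
width: 0.764
```

```bash
python3 -c "
from h import *
delta(629,-31.7,190.85)"
```

```text
t 3.1 pos [629.6 -37.4 133.4] yaw -168.59 tilt [-0.0058 -0.0065 -1.    ] w 0.764 F [0.1 0.4 0.3]
shift cm [-0.06  0.57 -0.  ] turn 0.6
```

>>> {"api": "send_rows", "payload": {
  "plan": "60 -0.1 0.6 4 0.6;60 0 0 4 0;60 0 0 2 0;60 0 0 0 0;60 0 0 0 0"
}}

```text
time_s: 3.72
eef_pos: [0.6335, -0.032, 0.037]
tool_rot: [[-0.982, -0.186, 0.002], [-0.186, 0.982, -0.007], [-0.001, -0.007, -1.0]]
ft_force: [-0.5, -0.8, 0.3]
width: 0.764
```

```bash
python3 -c "
from h import *
delta(629,-31.7,190.85)
import cv2
for n in('top','scene'): cv2.imwrite(f'pics/{n}1.png',vision.get_image(n)[:,:,::-1])
a=cv2.imread('pics/scene1.png'); cv2.imwrite('pics/scene1z.png',cv2.resize(a[140:300,270:450],None,fx=4,fy=3.5,interpolation=2))"
```

```text
t 3.73 pos [633.5 -32.   37. ] yaw -169.26 tilt [ 0.0024 -0.007  -1.    ] w 0.764 F [-0.5 -0.8  0.3]
shift cm [ 0.44  0.12 -0.  ] turn -0.1
```

View pics/scene1z.png

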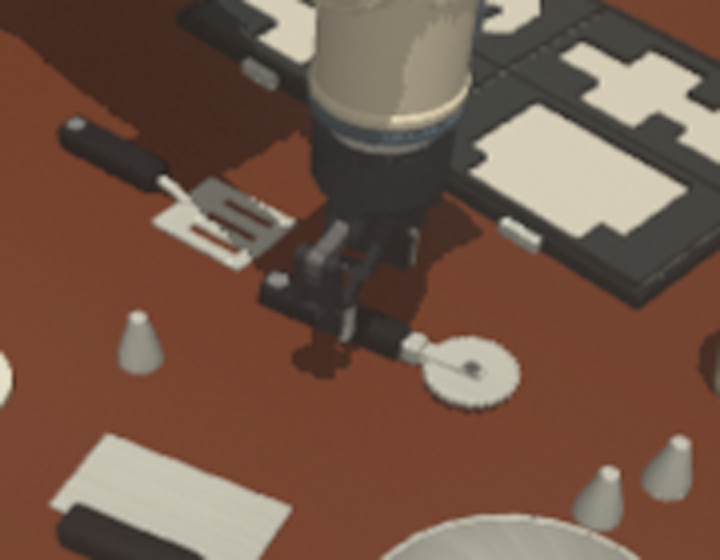

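>>> {"api": "send_rows", "payload": {
  "plan": "60 0.4 0.1 1.4 0;60 0 0 1.2 0;60 0 0 0 0;60 0 0 0 0"
}}

```text
time_s: 4.32
eef_pos: [0.6298, -0.0321, 0.0106]
tool_rot: [[-0.982, -0.186, 0.005], [-0.186, 0.982, -0.007], [-0.003, -0.008, -1.0]]
ft_force: [0.3, -1.1, -0.0]
width: 0.762
```

```bash
python3 -c "
from h import *
delta(629,-31.7,190.85)"
```

```text
t 4.33 pos [629.8 -32.1  10.6] yaw -169.26 tilt [ 0.0046 -0.0071 -1.    ] w 0.762 F [ 0.3 -1.1 -0. ]
shift cm [ 0.08  0.05 -0.  ] turn -0.1
```

>>> {"api": "send_rows", "payload": {
  "plan": "255 0 0 0 0;255 0 0 0 0;255 0 0 0 0;255 0 0 0 0;255 0 0 0 0;255 0 0 0 0",
  "squeeze": 70
}}

```text
time_s: 5.08
eef_pos: [0.6303, -0.032, 0.0113]
tool_rot: [[-0.982, -0.186, 0.005], [-0.186, 0.982, -0.007], [-0.004, -0.008, -1.0]]
ft_force: [-0.1, 0.8, 0.1]
width: 0.233
```

>>> {"api": "send_rows", "payload": {
  "plan": "255 0 0 -2 0;255 0 0 -3 0;255 0 0 -3 0;255 0 0 -3 0;255 0 0 0 0"
}}

```text
time_s: 5.7
eef_pos: [0.63, -0.0313, 0.129]
tool_rot: [[-0.982, -0.186, 0.007], [-0.186, 0.982, -0.007], [-0.006, -0.008, -1.0]]
ft_force: [0.3, -0.2, -2.3]
width: 0.239
```

```bash
python3 -c "
from h import *
t=np.radians(-3.54);c=np.array([644.5,284.6])-20*np.array([np.cos(t),np.sin(t)]); print(c)
delta(*c,176.46)
import cv2
for n in('top','scene'): cv2.imwrite(f'pics/{n}2.png',vision.get_image(n)[:,:,::-1])
a=cv2.imread('pics/scene2.png'); cv2.imwrite('pics/scene2z.png',cv2.resize(a[110:270,290:470],None,fx=4,fy=3.5,interpolation=2))"
```

```text
[624.53816129 285.83490708]
t 5.7 pos [630.  -31.3 129. ] yaw -169.26 tilt [ 0.007  -0.0072 -0.9999] w 0.239 F [ 0.3 -0.2 -2.3]
shift cm [-5.37 31.26 -0.23] turn 14.3
```

View pics/scene2z.png

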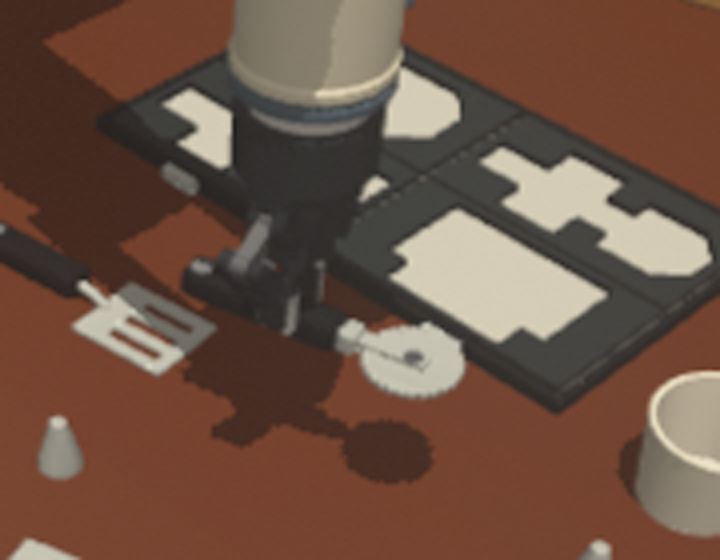

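>>> {"api": "send_rows", "payload": {
  "plan": "255 -0.8 4.5 0 0;255 -0.8 4.5 0 0;255 -0.8 4.5 0 0;255 -0.8 4.5 0 0;255 -0.8 4.5 0 0;255 -0.7 4.5 0 0;255 -0.6 4.3 0 0;255 0 0 0 5;255 0 0 0 5;255 0 0 0 4;255 0 0 0 0"
}}

```text
time_s: 7.18
eef_pos: [0.6112, 0.2934, 0.1051]
tool_rot: [[-0.998, 0.064, -0.023], [0.064, 0.998, -0.016], [0.022, -0.017, -1.0]]
ft_force: [1.0, -0.3, -1.5]
width: 0.238
```

```bash
python3 -c "
from h import *
delta(625.5,285.8,176.46)"
```

```text
t 7.17 pos [611.2 293.4 105.1] yaw 176.32 tilt [-0.0229 -0.0159 -0.9996] w 0.238 F [ 1.  -0.3 -1.5]
shift cm [-1.47 -0.67 -0.02] turn -0.1
```

>>> {"api": "send_rows", "payload": {
  "plan": "255 -1.4 -0.6 0 0;255 0 0 0 0;255 0 0 2 0;255 0 0 2 0;255 0 0 0 0;255 0 0 0 0"
}}

```text
time_s: 7.92
eef_pos: [0.6234, 0.2841, 0.0593]
tool_rot: [[-0.998, 0.061, -0.027], [0.062, 0.998, -0.018], [0.026, -0.019, -0.999]]
ft_force: [0.2, 0.3, -0.3]
width: 0.234
```

```bash
python3 -c "
from h import *
delta(625.5,285.8,176.46)"
```

```text
t 7.92 pos [623.4 284.1  59.3] yaw 176.46 tilt [-0.0267 -0.0176 -0.9995] w 0.234 F [ 0.2  0.3 -0.3]
shift cm [-0.2   0.19 -0.01] turn 0.0
```

>>> {"api": "send_rows", "payload": {
  "plan": "255 -0.2 0.2 1.2 0;255 0 0 1.2 0;255 0 0 0.6 0;255 0 0 0 0;255 0 0 0 0"
}}

```text
time_s: 8.55
eef_pos: [0.6252, 0.2859, 0.0277]
tool_rot: [[-0.998, 0.061, -0.026], [0.061, 0.998, -0.017], [0.025, -0.019, -1.0]]
ft_force: [0.6, -0.5, -1.4]
width: 0.237
```

```bash
python3 -c "
from h import *
delta(625.5,285.8,176.46)
import cv2
for n in('top','scene'): cv2.imwrite(f'pics/{n}3.png',vision.get_image(n)[:,:,::-1])
a=cv2.imread('pics/scene3.png'); b=cv2.imread('pics/top3.png'); cv2.imwrite('pics/3z.png',np.hstack([cv2.resize(a[110:230,330:490],(440,330),interpolation=2),cv2.resize(b[120:240,140:270],(357,330),interpolation=2)]))"
```

```text
t 8.55 pos [625.2 285.9  27.7] yaw 176.49 tilt [-0.0256 -0.0172 -0.9995] w 0.237 F [ 0.6 -0.5 -1.4]
shift cm [-0.03 -0.01 -0.  ] turn 0.0
```

View pics/3z.png

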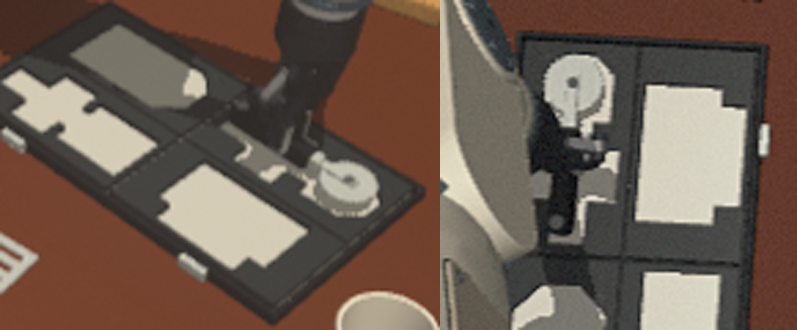

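>>> {"api": "send_rows", "payload": {
  "plan": "255 0 0 0.4 0;255 0 0 0.4 0;255 0 0 0.2 0;255 0 0 0 0;255 0 0 0 0"
}}

```text
time_s: 9.28
eef_pos: [0.6254, 0.286, 0.0192]
tool_rot: [[-0.998, 0.061, -0.024], [0.061, 0.998, -0.017], [0.023, -0.018, -1.0]]
ft_force: [-0.6, 0.5, -1.2]
width: 0.23
```

```bash
python3 -c "
from h import *
delta(625.5,285.8,176.46)"
```

```text
t 9.28 pos [625.4 286.   19.2] yaw 176.49 tilt [-0.0243 -0.0165 -0.9996] w 0.23 F [-0.6  0.5 -1.2]
shift cm [-0.01 -0.02  0.  ] turn 0.0
```

>>> {"api": "send_rows", "payload": {
  "plan": "255 0 0 0.15 0;255 0 0 0 0;120 0 0 0 0;90 0 0 0 0;90 0 0 0 0;90 0 0 0 0;90 0 0 -2 0;90 0 0 -4 0;90 0 0 -4 0;90 0 0 0 0"
}}

```text
time_s: 10.52
eef_pos: [0.6288, 0.2882, 0.1252]
tool_rot: [[-0.998, 0.061, -0.022], [0.061, 0.998, -0.015], [0.021, -0.017, -1.0]]
ft_force: [-0.3, -0.8, -0.1]
width: 0.648
```

```bash
python3 -c "
from h import *
delta(428,-16.3,183.5)
import cv2
for n in('top','scene'): cv2.imwrite(f'pics/{n}4.png',vision.get_image(n)[:,:,::-1])
a=cv2.imread('pics/scene4.png'); b=cv2.imread('pics/top4.png'); cv2.imwrite('pics/4z.png',np.hstack([cv2.resize(a[110:230,330:490],(440,330),interpolation=2),cv2.resize(b[120:240,140:270],(357,330),interpolation=2)]))"
```

```text
t 10.53 pos [628.8 288.2 125.2] yaw 176.48 tilt [-0.0224 -0.0154 -0.9996] w 0.648 F [-0.3 -0.8 -0.1]
shift cm [ 18.17 -31.62   0.92] turn -7.0
```

View pics/4z.png

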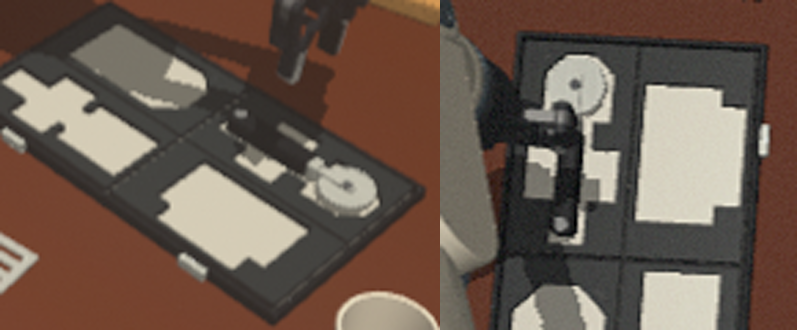

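>>> {"api": "send_rows", "payload": {
  "plan": "90 2.2 -3.9 0 0;90 2.2 -3.9 0 0;90 2.2 -3.9 0 0;90 2.2 -3.9 0 0;90 2.2 -3.9 0 0;90 2.2 -3.9 0 0;90 2.2 -3.9 0 0;90 2.2 -3.9 0 0;90 0 0 0 -4;90 0 0 0 -3;90 0 0 0 0"
}}

```text
time_s: 12.0
eef_pos: [0.4164, -0.0233, 0.1248]
tool_rot: [[-0.997, -0.065, -0.046], [-0.064, 0.998, -0.02], [0.047, -0.017, -0.999]]
ft_force: [0.0, 0.3, 0.5]
width: 0.647
```

```bash
python3 -c "
from h import *
delta(428,-16.3,183.5)"
```

```text
t 12.0 pos [416.4 -23.3 124.8] yaw -176.34 tilt [-0.0457 -0.02   -0.9988] w 0.647 F [0.  0.3 0.5]
shift cm [-1.2   0.62 -0.07] turn 0.2
```

>>> {"api": "send_rows", "payload": {
  "plan": "90 0 0 -6 0;90 0 0 -6 0;90 0 0 0 0;90 0 0 0 0"
}}

```text
time_s: 12.5
eef_pos: [0.4202, -0.0202, 0.2455]
tool_rot: [[-0.997, -0.061, -0.052], [-0.06, 0.998, -0.02], [0.053, -0.016, -0.998]]
ft_force: [-0.7, 0.4, -0.3]
width: 0.646
```

>>> {"api": "send_rows", "payload": {
  "plan": "90 0 0 1.5 0;90 0 0 1.5 0;90 0 0 1.5 0;90 0 0 1.5 0;90 0 0 1.5 0;90 0 0 1.5 0;90 0 0 1.5 0;90 0 0 1.5 0;90 0 0 0 0;90 0 0 0 0"
}}

```text
time_s: 13.75
eef_pos: [0.3978, -0.0219, 0.1032]
tool_rot: [[-0.995, -0.059, -0.084], [-0.057, 0.998, -0.018], [0.085, -0.013, -0.996]]
ft_force: [-0.4, -0.6, 1.0]
width: 0.649
```

```bash
cat > o.py <<'E'
from bench import manip
import numpy as np
o=manip.get_obs();print(round(o['time_s'],2),(o['eef_pos']*1000).round(1),'q',o['q'].round(4),'qd',o['qd'].round(3),'tz',o['tool_rot'][:,2].round(4),'tau',o['joint_torque'].round(0))
E
python3 o.py
```

```text
13.75 [397.8 -21.9 103.2] q [-0.0401  0.2362  2.156  -0.0293  0.8326 -1.6484] qd [-0.001  0.015  0.015  0.001 -0.008  0.002] tz [-0.0837 -0.0184 -0.9963] tau [ -0. -40. -23.  -0.   0.   0.]
```

>>> {"api": "send_rows", "payload": {
  "plan": "90 0 0 0 0;90 0 0 0 0;90 0 0 0 0;90 0 0 0 0"
}}

```text
time_s: 14.25
eef_pos: [0.3985, -0.0219, 0.104]
tool_rot: [[-0.995, -0.059, -0.082], [-0.057, 0.998, -0.018], [0.083, -0.014, -0.996]]
ft_force: [-0.8, 0.6, 0.9]
width: 0.649
```

```bash
python3 o.py
```

```text
14.25 [398.5 -21.9 104. ] q [-0.04    0.2345  2.1554 -0.0293  0.8329 -1.6483] qd [-0.    -0.004 -0.003 -0.     0.001 -0.001] tz [-0.0817 -0.0184 -0.9965] tau [  0. -41. -23.  -0.   0.   0.]
```

>>> {"api": "send_rows", "payload": {
  "plan": "90 -1 0 0 0"
}}

```text
time_s: 14.38
eef_pos: [0.4085, -0.0213, 0.1033]
tool_rot: [[-0.995, -0.058, -0.082], [-0.057, 0.998, -0.018], [0.083, -0.014, -0.996]]
ft_force: [0.2, -0.4, -0.1]
width: 0.644
```

```bash
python3 o.py
```

```text
14.38 [408.5 -21.3 103.3] q [-0.0377  0.2493  2.1362 -0.0289  0.8374 -1.6463] qd [ 0.02   0.129 -0.179  0.003  0.028  0.016] tz [-0.0817 -0.0184 -0.9965] tau [ -0. -43. -22.  -0.   1.  -0.]
```

>>> {"api": "send_rows", "payload": {
  "plan": "90 0 0 0 0"
}}

```text
time_s: 14.5
eef_pos: [0.4097, -0.0213, 0.1035]
tool_rot: [[-0.995, -0.058, -0.081], [-0.057, 0.998, -0.018], [0.081, -0.014, -0.997]]
ft_force: [0.1, -0.4, 0.4]
width: 0.644
```

```bash
python3 o.py
```

```text
14.5 [409.7 -21.3 103.5] q [-0.0376  0.2501  2.1344 -0.0289  0.8372 -1.6462] qd [ 0.    -0.005  0.02  -0.002  0.008 -0.   ] tz [-0.0805 -0.0184 -0.9966] tau [  0. -42. -24.  -0.   0.   0.]
```

>>> {"api": "send_rows", "payload": {
  "plan": "90 -6 0 0 0"
}}

```text
time_s: 14.62
eef_pos: [0.4664, -0.0179, 0.0982]
tool_rot: [[-0.995, -0.058, -0.085], [-0.057, 0.998, -0.018], [0.086, -0.013, -0.996]]
ft_force: [2.3, -0.2, 1.2]
width: 0.643
```

```bash
python3 o.py
```

```text
14.62 [466.4 -17.9  98.2] q [-0.0264  0.3358  2.0199 -0.0269  0.8705 -1.6366] qd [ 0.097  0.741 -1.07   0.016  0.221  0.08 ] tz [-0.0848 -0.0184 -0.9962] tau [ -0. -56. -15.  -0.   1.  -0.]
```

>>> {"api": "send_rows", "payload": {
  "plan": "90 0 0 0 0"
}}

```text
time_s: 14.75
eef_pos: [0.4707, -0.0178, 0.0982]
tool_rot: [[-0.995, -0.058, -0.081], [-0.057, 0.998, -0.018], [0.082, -0.014, -0.997]]
ft_force: [-0.5, -0.9, -0.6]
width: 0.647
```

```bash
python3 o.py
```

```text
14.75 [470.7 -17.8  98.2] q [-0.026   0.3395  2.0135 -0.0269  0.8694 -1.6365] qd [-0.007 -0.046  0.12  -0.003  0.044 -0.002] tz [-0.0811 -0.0184 -0.9965] tau [  0. -48. -27.  -0.   0.   0.]
```

>>> {"api": "send_rows", "payload": {
  "plan": "90 0 0 -2 0;90 0 0 -2 0;90 0 0 -2 0;90 0 0 -2 0;90 0 0 -2 0;90 0 0 -2 0;90 0 0 -2 0;90 0 0 0 0;90 0 0 0 0"
}}

```text
time_s: 15.88
eef_pos: [0.4758, -0.0151, 0.2386]
tool_rot: [[-0.994, -0.059, -0.092], [-0.057, 0.998, -0.018], [0.093, -0.013, -0.996]]
ft_force: [-0.8, -0.4, -1.0]
width: 0.65
```

```bash
python3 o.py
```

```text
15.88 [475.8 -15.1 238.6] q [-0.0203  0.1635  1.8743 -0.0217  1.1958 -1.6406] qd [ 0.001 -0.007 -0.001  0.     0.001 -0.001] tz [-0.0922 -0.0183 -0.9956] tau [  0. -46. -33.  -0.   1.  -0.]
```

>>> {"api": "send_rows", "payload": {
  "plan": "90 0 0 6 0;90 0 0 0 0;90 0 0 0 0;90 0 0 6 0;90 0 0 0 0;90 0 0 0 0"
}}

```text
time_s: 16.62
eef_pos: [0.4694, -0.0175, 0.1229]
tool_rot: [[-0.995, -0.059, -0.085], [-0.057, 0.998, -0.019], [0.086, -0.014, -0.996]]
ft_force: [-0.2, -0.2, 1.0]
width: 0.646
```

```bash
python3 o.py
```

```text
16.62 [469.4 -17.5 122.9] q [-0.0252  0.3007  1.9973 -0.0259  0.9283 -1.6379] qd [-0.     0.006  0.015 -0.     0.015 -0.001] tz [-0.0849 -0.0186 -0.9962] tau [ -0. -47. -25.  -0.   0.   0.]
```

>>> {"api": "send_rows", "payload": {
  "plan": "90 -2 0 0 0;90 -2 0 0 0;90 -2 0 0 0;90 -2 0 0 0;90 -2 0 0 0;90 0 0 0 0;90 0 0 0 0"
}}

```text
time_s: 17.5
eef_pos: [0.5816, -0.0114, 0.1335]
tool_rot: [[-0.996, -0.059, -0.063], [-0.058, 0.998, -0.019], [0.064, -0.015, -0.998]]
ft_force: [-0.9, 0.7, -0.1]
width: 0.645
```

```bash
python3 o.py
```

```text
17.5 [581.6 -11.4 133.5] q [-0.0107  0.4275  1.7651 -0.0232  1.0121 -1.6268] qd [ 0.002 -0.013 -0.018  0.001  0.01   0.001] tz [-0.0632 -0.019  -0.9978] tau [  0. -60. -30.  -0.   0.   0.]
```

>>> {"api": "send_rows", "payload": {
  "plan": "90 0 0 1.5 0;90 0 0 1.5 0;90 0 0 1.5 0;90 0 0 1.5 0;90 0 0 0 0;90 0 0 0 0"
}}

```text
time_s: 18.25
eef_pos: [0.5748, -0.0128, 0.0689]
tool_rot: [[-0.996, -0.059, -0.066], [-0.057, 0.998, -0.019], [0.067, -0.015, -0.998]]
ft_force: [0.3, 0.5, -0.2]
width: 0.65
```

```bash
python3 o.py
```

```text
18.25 [574.8 -12.8  68.9] q [-0.013   0.5071  1.8138 -0.0255  0.887  -1.6251] qd [-0.     0.011  0.006 -0.    -0.003 -0.   ] tz [-0.0664 -0.0189 -0.9976] tau [ -0. -62. -25.  -0.   0.   0.]
```

>>> {"api": "send_rows", "payload": {
  "plan": "90 0 0 -1.5 0;90 0 0 -1.5 0;90 0 0 -1.5 0;90 0 0 -1.5 0;90 0 0 0 0;90 0 0 0 0"
}}

```text
time_s: 19.0
eef_pos: [0.581, -0.0115, 0.1363]
tool_rot: [[-0.996, -0.058, -0.061], [-0.057, 0.998, -0.019], [0.062, -0.015, -0.998]]
ft_force: [-1.1, 0.9, 0.4]
width: 0.649
```

```bash
python3 o.py
```

```text
19.0 [581.  -11.5 136.3] q [-0.0108  0.4222  1.7662 -0.0231  1.014  -1.6268] qd [ 0.    -0.01  -0.007 -0.     0.004 -0.002] tz [-0.0608 -0.0189 -0.998 ] tau [  0. -61. -30.  -0.   0.  -0.]
```

>>> {"api": "send_rows", "payload": {
  "plan": "90 2 0 0 0;90 2 0 0 0;90 2 0 0 0;90 2 0 0 0;90 2 0 0 0;90 0 0 0 0;90 0 0 0 0"
}}

```text
time_s: 19.88
eef_pos: [0.4768, -0.0174, 0.139]
tool_rot: [[-0.996, -0.059, -0.067], [-0.057, 0.998, -0.019], [0.068, -0.015, -0.998]]
ft_force: [0.3, -0.3, -0.5]
width: 0.649
```

```bash
python3 o.py
```

```text
19.88 [476.8 -17.4 139. ] q [-0.0248  0.2772  1.9829 -0.0252  0.9478 -1.6383] qd [-0.002 -0.     0.007 -0.001  0.002  0.   ] tz [-0.0667 -0.0188 -0.9976] tau [ -0. -48. -26.  -0.   0.  -0.]
```

>>> {"api": "send_rows", "payload": {
  "plan": "90 -1.5 0 0 0;90 -1.5 0 0 0;90 -1.5 0 0 0;90 -1.5 0 0 0;90 -1.5 0 0 0;90 -1.5 0 0 0;90 -1.5 0 0 0;90 -1.5 0 0 0;90 -1.5 0 0 0;90 -1.5 0 0 0;90 0 0 0 0;90 0 0 0 0"
}}

```text
time_s: 21.38
eef_pos: [0.6397, -0.0079, 0.1272]
tool_rot: [[-0.996, -0.059, -0.066], [-0.058, 0.998, -0.019], [0.067, -0.015, -0.998]]
ft_force: [-0.7, 0.2, 0.1]
width: 0.647
```

```bash
python3 o.py
```

```text
21.38 [639.7  -7.9 127.2] q [-0.0045  0.5159  1.633  -0.0219  1.0587 -1.6222] qd [ 0.001  0.006 -0.01   0.    -0.001  0.   ] tz [-0.0659 -0.0188 -0.9977] tau [  0. -67. -31.  -0.   0.   0.]
```

>>> {"api": "send_rows", "payload": {
  "plan": "90 6 0 0 0;90 0 0 0 0;90 0 0 0 0;90 6 0 0 0;90 0 0 0 0;90 0 0 0 0"
}}

```text
time_s: 22.12
eef_pos: [0.5176, -0.015, 0.1352]
tool_rot: [[-0.996, -0.059, -0.066], [-0.058, 0.998, -0.019], [0.067, -0.015, -0.998]]
ft_force: [0.7, 0.6, 0.2]
width: 0.642
```

```bash
python3 o.py
```

```text
22.12 [517.6 -15.  135.2] q [-0.0186  0.3393  1.901  -0.0244  0.9675 -1.6332] qd [ 0.001 -0.01   0.033 -0.001  0.017  0.001] tz [-0.0662 -0.0189 -0.9976] tau [ -0. -53. -26.  -0.   0.  -0.]
```

>>> {"api": "send_rows", "payload": {
  "plan": "90 -3 0 0 0;90 -3 0 0 0;90 -3 0 0 0;90 -3 0 0 0;90 -3 0 0 0;90 0 0 0 0;90 0 0 0 0"
}}

```text
time_s: 23.0
eef_pos: [0.6814, -0.0056, 0.1256]
tool_rot: [[-0.997, -0.059, -0.059], [-0.058, 0.998, -0.019], [0.06, -0.015, -0.998]]
ft_force: [-0.8, -0.3, -0.3]
width: 0.649
```

```bash
python3 o.py
```

```text
23.0 [681.4  -5.6 125.6] q [-9.0000e-04  5.7170e-01  1.5385e+00 -2.1300e-02  1.0901e+00 -1.6199e+00] qd [ 0.003  0.016 -0.027 -0.002 -0.001  0.001] tz [-0.0586 -0.0189 -0.9981] tau [  0. -72. -32.  -0.   0.   0.]
```

>>> {"api": "send_rows", "payload": {
  "plan": "90 6 0 0 0;90 0 0 0 0;90 6 0 0 0;90 0 0 0 0;90 6 0 0 0;90 0 0 0 0;90 0 0 0 0"
}}

```text
time_s: 23.88
eef_pos: [0.5036, -0.016, 0.1364]
tool_rot: [[-0.997, -0.059, -0.058], [-0.058, 0.998, -0.019], [0.059, -0.016, -0.998]]
ft_force: [0.3, -0.2, 0.1]
width: 0.649
```

```bash
python3 o.py
```

```text
23.88 [503.6 -16.  136.4] q [-0.0211  0.3141  1.9353 -0.0248  0.9501 -1.6354] qd [-0.    -0.013  0.034  0.     0.017  0.   ] tz [-0.0581 -0.019  -0.9981] tau [ -0. -51. -26.  -0.   0.  -0.]
```

>>> {"api": "send_rows", "payload": {
  "plan": "90 -2 0 0 0;90 -2 0 0 0;90 -2 0 0 0;90 -2 0 0 0;90 -2 0 0 0;90 0 0 0 0;90 0 0 0 0"
}}

```text
time_s: 24.75
eef_pos: [0.6179, -0.0097, 0.1327]
tool_rot: [[-0.997, -0.059, -0.047], [-0.058, 0.998, -0.019], [0.048, -0.016, -0.999]]
ft_force: [-0.9, 0.1, -0.0]
width: 0.651
```

```bash
python3 o.py
```

```text
24.75 [617.9  -9.7 132.7] q [-0.0073  0.4702  1.6953 -0.0227  1.0232 -1.6247] qd [ 0.001  0.01  -0.019  0.    -0.    -0.001] tz [-0.0472 -0.019  -0.9987] tau [  0. -64. -30.  -0.   0.   0.]
```

>>> {"api": "send_rows", "payload": {
  "plan": "90 3.4 4.7 0 0;90 0 0 0 0;90 3.4 4.7 0 0;90 0 0 0 0;90 3.4 4.7 0 0;90 0 0 0 0;90 3.4 4.7 0 0;90 0 0 0 0;90 0 0 0 0;90 -1.9 0.6 0 0;90 -1.9 0.6 0 0;90 -1.9 0.6 0 0;90 -1.9 0.6 0 0;90 -1.9 0.6 0 0;90 0 0 0 0;90 0 0 0 0"
}}

```text
time_s: 26.75
eef_pos: [0.5762, 0.1989, 0.1347]
tool_rot: [[-0.998, -0.047, -0.034], [-0.047, 0.999, -0.019], [0.035, -0.017, -0.999]]
ft_force: [-0.4, -0.2, -0.2]
width: 0.647
```

```bash
python3 o.py
```

```text
26.75 [576.2 198.9 134.7] q [ 0.3338  0.4522  1.7199 -0.0081  1.0079 -1.2797] qd [-0.011  0.005 -0.011 -0.004 -0.002 -0.004] tz [-0.034  -0.019  -0.9992] tau [  0. -63. -30.  -0.   0.  -0.]
```

>>> {"api": "send_rows", "payload": {
  "plan": "90 5.7 -1.7 0 0;90 0 0 0 0;90 5.7 -1.7 0 0;90 0 0 0 0;90 0 0 0 0;90 -1.9 0.6 0 0;90 -1.9 0.6 0 0;90 -1.9 0.6 0 0;90 -1.9 0.6 0 0;90 -1.9 0.6 0 0;90 0 0 0 0;90 0 0 0 0"
}}

```text
time_s: 28.25
eef_pos: [0.5662, 0.1943, 0.1362]
tool_rot: [[-0.999, -0.045, -0.029], [-0.045, 0.999, -0.018], [0.03, -0.017, -0.999]]
ft_force: [0.3, 0.1, -0.5]
width: 0.642
```

```bash
python3 o.py
```

```text
28.25 [566.2 194.3 136.2] q [ 0.3323  0.4328  1.7478 -0.0089  0.9942 -1.2787] qd [ 0.     0.008 -0.016 -0.    -0.001 -0.   ] tz [-0.0289 -0.0179 -0.9994] tau [  0. -61. -30.  -0.   0.   0.]
```

>>> {"api": "send_rows", "payload": {
  "plan": "90 5.7 -1.7 0 0;90 0 0 0 0;90 5.7 -1.7 0 0;90 0 0 0 0;90 0 0 0 0;90 -2.2 0.7 0 0;90 -2.2 0.7 0 0;90 -2.2 0.7 0 0;90 -2.2 0.7 0 0;90 -2.2 0.7 0 0;90 -2.2 0.7 0 0;90 0 0 0 0;90 0 0 0 0"
}}

```text
time_s: 29.88
eef_pos: [0.5953, 0.2069, 0.1368]
tool_rot: [[-0.999, -0.045, -0.022], [-0.045, 0.999, -0.016], [0.023, -0.015, -1.0]]
ft_force: [-0.1, -0.6, -0.1]
width: 0.646
```

```bash
python3 o.py
```

```text
29.88 [595.3 206.9 136.8] q [ 0.3361  0.4721  1.6808 -0.0088  1.0145 -1.275 ] qd [ 0.     0.01  -0.018 -0.    -0.003 -0.001] tz [-0.0219 -0.0155 -0.9996] tau [  0. -65. -31.  -0.   0.   0.]
```

>>> {"api": "send_rows", "payload": {
  "plan": "90 5.7 -1.7 0 0;90 0 0 0 0;90 5.7 -1.7 0 0;90 0 0 0 0;90 0 0 0 0;90 -2 0.6 0 0;90 -2 0.6 0 0;90 -2 0.6 0 0;90 -2 0.6 0 0;90 -2 0.6 0 0;90 0 0 0 0;90 0 0 0 0"
}}

```text
time_s: 31.38
eef_pos: [0.5904, 0.2052, 0.1384]
tool_rot: [[-0.999, -0.045, -0.016], [-0.045, 0.999, -0.014], [0.017, -0.013, -1.0]]
ft_force: [0.1, -0.6, 0.2]
width: 0.648
```

```bash
python3 o.py
```

```text
31.38 [590.4 205.2 138.4] q [ 0.3362  0.4599  1.6966 -0.0088  1.0047 -1.2747] qd [-0.     0.009 -0.015 -0.    -0.002 -0.001] tz [-0.0161 -0.0135 -0.9998] tau [ -0. -64. -31.  -0.   0.  -0.]
```

```bash
python3 -c "
from h import *
delta(428,-16.3,183.5)"
```

```text
t 31.38 pos [590.4 205.2 138.4] yaw -177.43 tilt [-0.0161 -0.0135 -0.9998] w 0.648 F [ 0.1 -0.6  0.2]
shift cm [ 17.21 -21.39   0.56] turn -0.9
```

>>> {"api": "send_rows", "payload": {
  "plan": "90 3.4 -4.3 0 0;90 0 0 0 0;90 3.4 -4.3 0 0;90 0 0 0 0;90 3.4 -4.3 0 0;90 0 0 0 0;90 3.4 -4.3 0 0;90 0 0 0 0;90 3.4 -4.3 0 0;90 0 0 0 0;90 0 0 5 -0.9;90 0 0 0 0;90 0 0 0 0"
}}

```text
time_s: 33.0
eef_pos: [0.4402, -0.0175, 0.099]
tool_rot: [[-0.998, -0.063, 0.006], [-0.063, 0.998, -0.011], [-0.005, -0.011, -1.0]]
ft_force: [-0.9, 0.1, 0.1]
width: 0.651
```

```bash
python3 -c "
from h import *
delta(428,-16.3,183.5)"
```

```text
t 33.0 pos [440.2 -17.5  99. ] yaw -176.39 tilt [ 0.0055 -0.0109 -0.9999] w 0.651 F [-0.9  0.1  0.1]
shift cm [ 1.21  0.2  -0.01] turn 0.1
```

>>> {"api": "send_rows", "payload": {
  "plan": "90 1.2 0.2 0 0;90 0 0 0 0;90 0 0 5 0;90 0 0 0 0;90 0 0 0 0"
}}

```text
time_s: 33.62
eef_pos: [0.4323, -0.0159, 0.0538]
tool_rot: [[-0.998, -0.063, 0.015], [-0.064, 0.998, -0.011], [-0.014, -0.012, -1.0]]
ft_force: [-0.7, -0.3, -0.2]
width: 0.646
```

```bash
python3 -c "
from h import *
delta(428,-16.3,183.5)"
```

```text
t 33.62 pos [432.3 -15.9  53.8] yaw -176.35 tilt [ 0.0149 -0.011  -0.9998] w 0.646 F [-0.7 -0.3 -0.2]
shift cm [ 0.44 -0.02 -0.01] turn 0.1
```

>>> {"api": "send_rows", "payload": {
  "plan": "90 0.4 0 4.3 0;90 0 0 0 0;90 0 0 0 0"
}}

```text
time_s: 34.0
eef_pos: [0.4333, -0.0167, 0.0154]
tool_rot: [[-0.998, -0.063, 0.023], [-0.063, 0.998, -0.011], [-0.022, -0.013, -1.0]]
ft_force: [-0.0, -0.1, -0.5]
width: 0.647
```

```bash
python3 -c "
from h import *
delta(428,-16.3,183.5)"
```

```text
t 34.0 pos [433.3 -16.7  15.4] yaw -176.36 tilt [ 0.0229 -0.0113 -0.9997] w 0.647 F [-0.  -0.1 -0.5]
shift cm [ 0.52  0.08 -0.01] turn 0.1
```

>>> {"api": "send_rows", "payload": {
  "plan": "90 0.5 0.1 0.2 0;90 0 0 0.2 0;90 0 0 0 0;90 0 0 0 0"
}}

```text
time_s: 34.5
eef_pos: [0.4302, -0.0161, 0.0145]
tool_rot: [[-0.998, -0.063, 0.028], [-0.063, 0.998, -0.011], [-0.028, -0.013, -1.0]]
ft_force: [-0.4, -0.4, 0.3]
width: 0.647
```

```bash
python3 -c "
from h import *
delta(428,-16.3,183.5)"
```

```text
t 34.5 pos [430.2 -16.1  14.5] yaw -176.36 tilt [ 0.0283 -0.0115 -0.9995] w 0.647 F [-0.4 -0.4  0.3]
shift cm [ 0.22 -0.01 -0.01] turn 0.1
```

>>> {"api": "send_rows", "payload": {
  "plan": "90 0.2 0 0.6 0;90 0 0 0 0;255 0 0 0 0;255 0 0 0 0;255 0 0 0 0;255 0 0 0 0;255 0 0 0 0;255 0 0 0 0"
}}

```text
time_s: 35.5
eef_pos: [0.4281, -0.0163, 0.0081]
tool_rot: [[-0.998, -0.063, 0.027], [-0.063, 0.998, -0.011], [-0.027, -0.013, -1.0]]
ft_force: [-0.5, -0.3, 1.1]
width: 0.263
```

```bash
python3 -c "
from h import *
delta(428,-16.3,183.5)"
```

```text
t 35.5 pos [428.1 -16.3   8.1] yaw -176.38 tilt [ 0.0274 -0.0113 -0.9996] w 0.263 F [-0.5 -0.3  1.1]
shift cm [ 0.01 -0.   -0.  ] turn 0.1
```

>>> {"api": "send_rows", "payload": {
  "plan": "255 0 0 -3 0;255 0 0 -5 0;255 0 0 0 0;255 0 0 0 0"
}}

```text
time_s: 36.0
eef_pos: [0.4247, -0.0154, 0.0888]
tool_rot: [[-0.998, -0.063, 0.025], [-0.063, 0.998, -0.011], [-0.024, -0.013, -1.0]]
ft_force: [-1.0, -0.2, -1.3]
width: 0.261
```

```bash
python3 -c "
from h import *
delta(411.1,186.5,176.46)"
```

```text
t 36.0 pos [424.7 -15.4  88.8] yaw -176.37 tilt [ 0.0248 -0.0113 -0.9996] w 0.261 F [-1.  -0.2 -1.3]
shift cm [ 0.08 20.23 -0.26] turn 7.2
```

>>> {"api": "send_rows", "payload": {
  "plan": "255 0 5.1 0 0;255 0 0 0 0;255 0 5.1 0 0;255 0 0 0 0;255 0 5.1 0 0;255 0 0 0 0;255 0 5.0 0 0;255 0 0 0 0;255 0 0 0 3.6;255 0 0 0 3.6;255 0 0 0 0;255 0 0 0 0"
}}

```text
time_s: 37.5
eef_pos: [0.4084, 0.1797, 0.0755]
tool_rot: [[-0.998, 0.069, 0.008], [0.069, 0.997, -0.021], [-0.01, -0.02, -1.0]]
ft_force: [0.5, -0.5, -1.4]
width: 0.261
```

```bash
python3 -c "
from h import *
delta(411.1,186.5,176.46)"
```

```text
t 37.5 pos [408.4 179.7  75.5] yaw 176.06 tilt [ 0.0081 -0.0208 -0.9998] w 0.261 F [ 0.5 -0.5 -1.4]
shift cm [-0.22  0.69 -0.01] turn -0.4
```

>>> {"api": "send_rows", "payload": {
  "plan": "255 -0.2 0.7 0 -0.4;255 0 0 0 0;255 0 0 3.5 0;255 0 0 0 0;255 0 0 0 0"
}}

```text
time_s: 38.12
eef_pos: [0.4125, 0.1863, 0.0407]
tool_rot: [[-0.998, 0.059, 0.009], [0.059, 0.998, -0.02], [-0.011, -0.02, -1.0]]
ft_force: [0.4, 0.8, -1.9]
width: 0.264
```

```bash
python3 -c "
from h import *
delta(411.1,186.5,176.46)"
```

```text
t 38.12 pos [412.5 186.3  40.7] yaw 176.62 tilt [ 0.0094 -0.0204 -0.9997] w 0.264 F [ 0.4  0.8 -1.9]
shift cm [ 0.14  0.01 -0.  ] turn 0.2
```

>>> {"api": "send_rows", "payload": {
  "plan": "255 0.1 0 1.2 0;255 0 0 0 0;255 0 0 0.8 0;255 0 0 0 0;255 0 0 0 0"
}}

```text
time_s: 38.75
eef_pos: [0.4127, 0.1865, 0.0212]
tool_rot: [[-0.998, 0.059, 0.012], [0.059, 0.998, -0.019], [-0.013, -0.018, -1.0]]
ft_force: [1.2, -0.1, -1.1]
width: 0.258
```

```bash
python3 -c "
from h import *
delta(411.1,186.5,176.46)
import cv2
for n in('top','scene'): cv2.imwrite(f'pics/{n}5.png',vision.get_image(n)[:,:,::-1])
a=cv2.imread('pics/scene5.png'); b=cv2.imread('pics/top5.png'); cv2.imwrite('pics/5z.png',np.hstack([cv2.resize(a[105:225,310:490],(440,330),interpolation=2),cv2.resize(b[190:310,140:270],(357,330),interpolation=2)]))"
```

```text
t 38.75 pos [412.7 186.5  21.2] yaw 176.63 tilt [ 0.012  -0.0192 -0.9997] w 0.258 F [ 1.2 -0.1 -1.1]
shift cm [ 0.16 -0.01 -0.  ] turn 0.2
```

View pics/5z.png

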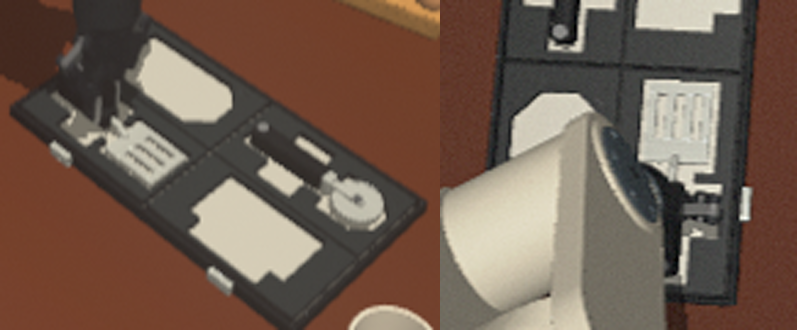

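Both views show the lifter blade inside its square head. The wheel is lying in its pocket. I'll lower the lifter and release it.

>>> {"api": "send_rows", "payload": {
  "plan": "255 0.1 0 0.3 0;255 0 0 0.2 0;255 0 0 0 0;255 0 0 0 0"
}}

```text
time_s: 39.35
eef_pos: [0.4119, 0.1866, 0.0162]
tool_rot: [[-0.998, 0.059, 0.013], [0.059, 0.998, -0.019], [-0.014, -0.018, -1.0]]
ft_force: [-0.5, -1.5, -0.2]
width: 0.261
```

```bash
python3 -c "
from h import *
delta(411.1,186.5,176.46)"
```

```text
t 39.35 pos [411.9 186.6  16.2] yaw 176.64 tilt [ 0.0126 -0.019  -0.9997] w 0.261 F [-0.5 -1.5 -0.2]
shift cm [ 0.08 -0.02 -0.  ] turn 0.2
```

>>> {"api": "send_rows", "payload": {
  "plan": "110 0 0 0 0;110 0 0 0 0;110 0 0 0 0;110 0 0 0 0;110 0 0 -2 0;110 0 0 0 0;90 0 0 -5 0;90 0 0 0 0;90 0 0 -4 0;90 0 0 0 0"
}}

```text
time_s: 40.6
eef_pos: [0.4096, 0.1882, 0.1256]
tool_rot: [[-0.998, 0.059, 0.009], [0.059, 0.998, -0.021], [-0.01, -0.02, -1.0]]
ft_force: [0.3, 0.2, -0.2]
width: 0.648
```

```bash
python3 -c "
from h import *
delta(658.1,-252,194.9)
import cv2
for n in('top','scene'): cv2.imwrite(f'pics/{n}6.png',vision.get_image(n)[:,:,::-1])
a=cv2.imread('pics/scene6.png'); b=cv2.imread('pics/top6.png'); cv2.imwrite('pics/6z.png',np.hstack([cv2.resize(a[105:225,310:490],(440,330),interpolation=2),cv2.resize(b[190:310,140:270],(357,330),interpolation=2)]))"
```

```text
t 40.6 pos [409.6 188.2 125.6] yaw 176.63 tilt [ 0.0093 -0.0206 -0.9997] w 0.648 F [ 0.3  0.2 -0.2]
shift cm [-27.39 -42.47   1.14] turn -18.3
```

View pics/6z.png

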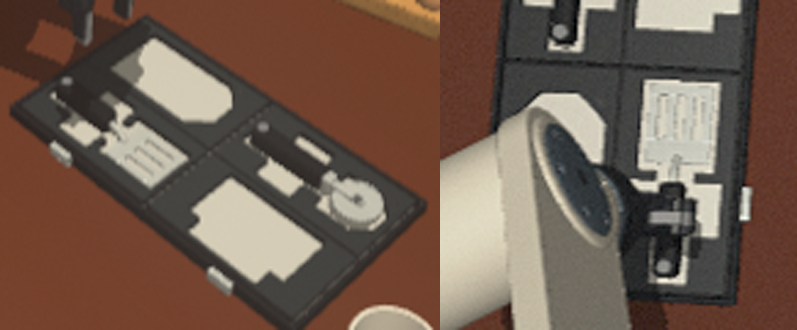

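>>> {"api": "send_rows", "payload": {
  "plan": "90 -3 -4.7 0 0;90 0 0 0 0;90 -3 -4.7 0 0;90 0 0 0 0;90 -3 -4.7 0 0;90 0 0 0 0;90 -3 -4.7 0 0;90 0 0 0 0;90 -3 -4.7 0 0;90 0 0 0 0;90 -3 -4.7 0 0;90 0 0 0 0;90 -3 -4.7 0 0;90 0 0 0 0;90 -3 -4.7 0 0;90 0 0 0 0;90 -3 -4.7 0 0;90 0 0 0 0"
}}

```text
time_s: 42.95
eef_pos: [0.6392, -0.2285, 0.1087]
tool_rot: [[-0.998, 0.046, -0.037], [0.046, 0.999, -0.01], [0.036, -0.011, -0.999]]
ft_force: [-1.1, -0.0, -0.6]
width: 0.65
```

>>> {"api": "send_rows", "payload": {
  "plan": "90 0 0 0 -9;90 0 0 0 0;90 0 0 0 -9;90 0 0 0 0"
}}

```text
time_s: 43.45
eef_pos: [0.6343, -0.2183, 0.1063]
tool_rot: [[-0.963, -0.266, -0.045], [-0.266, 0.964, -0.005], [0.045, 0.008, -0.999]]
ft_force: [-0.1, -0.7, 0.2]
width: 0.646
```

```bash
python3 -c "
from h import *
delta(658.1,-252,194.9)"
```

```text
t 43.45 pos [ 634.3 -218.3  106.3] yaw -164.57 tilt [-0.045  -0.0045 -0.999 ] w 0.646 F [-0.1 -0.7  0.2]
shift cm [-1.4  -3.88 -0.09] turn 0.5
```

>>> {"api": "send_rows", "payload": {
  "plan": "90 4.9 3.5 0 0;90 0 0 0 0;90 4.9 3.5 0 0;90 0 0 0 0;90 0 0 0 0;90 -1.7 -1.2 0 0;90 -1.7 -1.2 0 0;90 -1.7 -1.2 0 0;90 -1.7 -1.2 0 0;90 -1.7 -1.2 0 0;90 0 0 0 0;90 0 0 0 0"
}}

```text
time_s: 44.95
eef_pos: [0.6271, -0.2121, 0.1061]
tool_rot: [[-0.973, -0.228, -0.043], [-0.229, 0.974, -0.004], [0.043, 0.006, -0.999]]
ft_force: [0.4, 0.2, 0.1]
width: 0.649
```

>>> {"api": "send_rows", "payload": {
  "plan": "90 4.9 3.5 0 0;90 0 0 0 0;90 4.9 3.5 0 0;90 0 0 0 0;90 0 0 0 0;90 -1.7 -1.2 0 0;90 -1.7 -1.2 0 0;90 -1.7 -1.2 0 0;90 -1.7 -1.2 0 0;90 -1.7 -1.2 0 0;90 -1.7 -1.2 0 0;90 0 0 0 0;90 0 0 0 0"
}}

```text
time_s: 46.58
eef_pos: [0.6416, -0.2172, 0.1069]
tool_rot: [[-0.974, -0.223, -0.038], [-0.223, 0.975, -0.005], [0.038, 0.003, -0.999]]
ft_force: [-0.2, -0.1, 0.1]
width: 0.646
```

```bash
python3 -c "
from h import *
delta(658.1,-252,194.9)"
```

```text
t 46.58 pos [ 641.6 -217.2  106.9] yaw -167.09 tilt [-0.0381 -0.0053 -0.9993] w 0.646 F [-0.2 -0.1  0.1]
shift cm [-0.83 -3.76 -0.04] turn -2.0
```

>>> {"api": "send_rows", "payload": {
  "plan": "90 -0.8 -3.7 0 0;90 0 0 0 0;90 0 0 4 -2;90 0 0 0 0;90 0 0 0 0"
}}

```text
time_s: 47.2
eef_pos: [0.655, -0.2504, 0.068]
tool_rot: [[-0.966, -0.257, -0.038], [-0.257, 0.966, -0.005], [0.038, 0.005, -0.999]]
ft_force: [-0.3, 0.3, -0.2]
width: 0.647
```

```bash
python3 -c "
from h import *
delta(658.1,-252,194.9)"
```

```text
t 47.2 pos [ 655.  -250.4   68. ] yaw -165.08 tilt [-0.0381 -0.0046 -0.9993] w 0.647 F [-0.3  0.3 -0.2]
shift cm [-0.26 -0.24 -0.01] turn 0.0
```

>>> {"api": "send_rows", "payload": {
  "plan": "90 -0.3 -0.2 3 0;90 0 0 0 0;90 0 0 0 0"
}}

```text
time_s: 47.58
eef_pos: [0.6595, -0.2516, 0.043]
tool_rot: [[-0.966, -0.257, -0.033], [-0.256, 0.967, -0.006], [0.033, 0.002, -0.999]]
ft_force: [-0.6, 1.0, -0.3]
width: 0.652
```

```bash
python3 -c "
from h import *
delta(658.1,-252,194.9)
import cv2
for n in('top','scene'): cv2.imwrite(f'pics/{n}7.png',vision.get_image(n)[:,:,::-1])
a=cv2.imread('pics/scene7.png'); b=cv2.imread('pics/top7.png'); cv2.imwrite('pics/7z.png',np.hstack([cv2.resize(a[220:340,240:400],(440,330),interpolation=2),cv2.resize(b[120:240,310:440],(357,330),interpolation=2)]))"
```

```text
t 47.58 pos [ 659.5 -251.6   43. ] yaw -165.13 tilt [-0.033  -0.0063 -0.9994] w 0.652 F [-0.6  1.  -0.3]
shift cm [ 0.15 -0.    0.01] turn -0.0
```

View pics/7z.png

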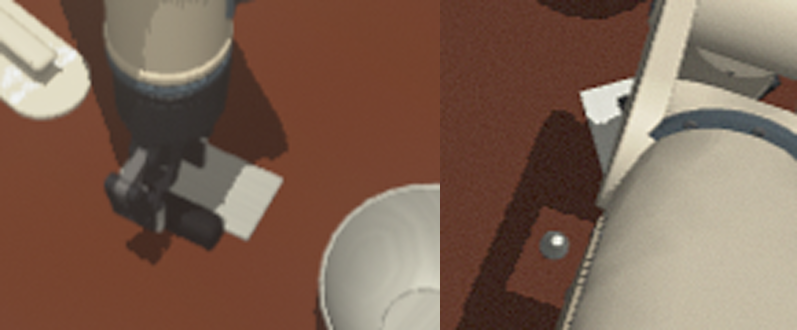

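>>> {"api": "send_rows", "payload": {
  "plan": "90 0.1 0 3 0;90 0 0 0 0;90 0 0 0 0"
}}

```text
time_s: 48.05
eef_pos: [0.6594, -0.2527, 0.0164]
tool_rot: [[-0.966, -0.256, -0.029], [-0.256, 0.967, -0.008], [0.03, -0.0, -1.0]]
ft_force: [0.6, -0.2, 0.1]
width: 0.648
```

```bash
python3 -c "
from h import *
delta(658.1,-252,194.9)"
```

```text
t 48.05 pos [ 659.4 -252.7   16.4] yaw -165.14 tilt [-0.0288 -0.0079 -0.9996] w 0.648 F [ 0.6 -0.2  0.1]
shift cm [0.11 0.1  0.  ] turn -0.0
```

>>> {"api": "send_rows", "payload": {
  "plan": "90 0.1 0.1 0.6 0;90 0 0 0 0;255 0 0 0 0;255 0 0 0 0;255 0 0 0 0;255 0 0 0 0;255 0 0 0 0;255 0 0 0 0"
}}

```text
time_s: 49.05
eef_pos: [0.6593, -0.2524, 0.0128]
tool_rot: [[-0.966, -0.256, -0.026], [-0.256, 0.967, -0.009], [0.028, -0.002, -1.0]]
ft_force: [-0.4, 0.2, 1.1]
width: 0.26
```

```bash
python3 -c "
from h import *
delta(658.1,-252,194.9)"
```

```text
t 49.05 pos [ 659.3 -252.4   12.8] yaw -165.15 tilt [-0.0261 -0.0088 -0.9996] w 0.26 F [-0.4  0.2  1.1]
shift cm [0.1  0.07 0.  ] turn -0.1
```

>>> {"api": "send_rows", "payload": {
  "plan": "255 0 0 -4 0;255 0 0 0 0;255 0 0 -5 0;255 0 0 0 0;255 0 0 0 0"
}}

```text
time_s: 49.68
eef_pos: [0.6588, -0.2507, 0.1001]
tool_rot: [[-0.966, -0.256, -0.033], [-0.256, 0.967, -0.007], [0.033, 0.002, -0.999]]
ft_force: [-0.3, -0.3, -2.0]
width: 0.259
```

```bash
python3 -c "
from h import *
delta(637,141.6,176.46)"
```

```text
t 49.67 pos [ 658.8 -250.7  100.1] yaw -165.14 tilt [-0.0327 -0.0065 -0.9994] w 0.259 F [-0.3 -0.3 -2. ]
shift cm [-7.94 38.47 -0.18] turn 18.4
```

>>> {"api": "send_rows", "payload": {
  "plan": "255 -1.1 5.5 0 0;255 0 0 0 0;255 -1.1 5.5 0 0;255 0 0 0 0;255 -1.1 5.5 0 0;255 0 0 0 0;255 -1.1 5.5 0 0;255 0 0 0 0;255 -1.1 5.5 0 0;255 0 0 0 0;255 -1.1 5.5 0 0;255 0 0 0 0;255 0 0 0 6;255 0 0 0 0;255 0 0 0 6;255 0 0 0 0;255 0 0 0 6;255 0 0 0 0"
}}

```text
time_s: 51.92
eef_pos: [0.6377, 0.0716, 0.085]
tool_rot: [[-0.997, 0.056, -0.045], [0.056, 0.998, -0.013], [0.044, -0.015, -0.999]]
ft_force: [0.4, -0.1, -2.1]
width: 0.259
```

```bash
python3 -c "
from h import *
delta(637,141.6,176.46)"
```

```text
t 51.92 pos [637.7  71.6  85. ] yaw 176.76 tilt [-0.0448 -0.0127 -0.9989] w 0.259 F [ 0.4 -0.1 -2.1]
shift cm [ 0.47  6.98 -0.09] turn 0.3
```

>>> {"api": "send_rows", "payload": {
  "plan": "255 0.2 3.6 0 0;255 0 0 0 0;255 0.2 3.6 0 0;255 0 0 0 0;255 0 0 0 0"
}}

```text
time_s: 52.55
eef_pos: [0.638, 0.1413, 0.0839]
tool_rot: [[-0.998, 0.039, -0.045], [0.039, 0.999, -0.014], [0.044, -0.016, -0.999]]
ft_force: [-0.8, -1.1, -1.6]
width: 0.257
```

```bash
python3 -c "
from h import *
delta(637,141.6,176.46)"
```

```text
t 52.55 pos [638.  141.3  83.9] yaw 177.74 tilt [-0.0449 -0.0143 -0.9989] w 0.257 F [-0.8 -1.1 -1.6]
shift cm [0.11 0.03 0.  ] turn 1.3
```

>>> {"api": "send_rows", "payload": {
  "plan": "255 0.1 0 0 1.3;255 0 0 0 0;255 0 0 3.5 0;255 0 0 0 0;255 0 0 0 0"
}}

```text
time_s: 53.18
eef_pos: [0.6367, 0.1381, 0.0501]
tool_rot: [[-0.997, 0.063, -0.043], [0.064, 0.998, -0.014], [0.042, -0.017, -0.999]]
ft_force: [0.4, -0.2, -1.3]
width: 0.254
```

```bash
python3 -c "
from h import *
delta(637,141.6,176.46)"
```

```text
t 53.17 pos [636.7 138.1  50.1] yaw 176.33 tilt [-0.043  -0.0143 -0.999 ] w 0.254 F [ 0.4 -0.2 -1.3]
shift cm [-0.01  0.35 -0.01] turn -0.1
```

>>> {"api": "send_rows", "payload": {
  "plan": "255 0 0.4 1.2 0;255 0 0 0 0;255 0 0 0.8 0;255 0 0 0 0;255 0 0 0 0"
}}

```text
time_s: 53.8
eef_pos: [0.6374, 0.1424, 0.031]
tool_rot: [[-0.997, 0.063, -0.04], [0.064, 0.998, -0.014], [0.039, -0.016, -0.999]]
ft_force: [-0.8, 0.9, -2.3]
width: 0.259
```

```bash
python3 -c "
from h import *
delta(637,141.6,176.46)
import cv2
for n in('top','scene'): cv2.imwrite(f'pics/{n}8.png',vision.get_image(n)[:,:,::-1])
a=cv2.imread('pics/scene8.png'); b=cv2.imread('pics/top8.png'); cv2.imwrite('pics/8z.png',np.hstack([cv2.resize(a[110:230,330:490],(440,330),interpolation=2),cv2.resize(b[120:240,140:270],(357,330),interpolation=2)]))"
```

```text
t 53.8 pos [637.4 142.4  31. ] yaw 176.35 tilt [-0.0401 -0.0137 -0.9991] w 0.259 F [-0.8  0.9 -2.3]
shift cm [ 0.04 -0.09  0.  ] turn -0.1
```

View pics/8z.png

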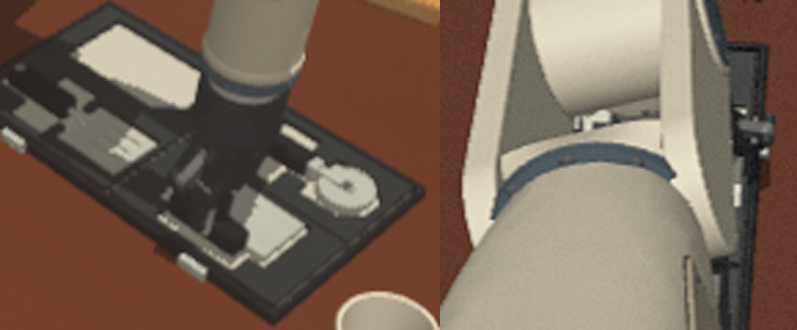

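>>> {"api": "send_rows", "payload": {
  "plan": "255 0 -0.1 0.6 0;255 0 0 0 0;255 0 0 0.3 0;255 0 0 0 0;255 0 0 0 0"
}}

```text
time_s: 54.52
eef_pos: [0.6371, 0.1412, 0.0215]
tool_rot: [[-0.997, 0.063, -0.04], [0.064, 0.998, -0.014], [0.039, -0.016, -0.999]]
ft_force: [0.1, 1.0, -2.0]
width: 0.26
```

```bash
python3 -c "
from h import *
delta(637,141.6,176.46)"
```

```text
t 54.52 pos [637.1 141.2  21.5] yaw 176.34 tilt [-0.0399 -0.0136 -0.9991] w 0.26 F [ 0.1  1.  -2. ]
shift cm [ 0.01  0.04 -0.  ] turn -0.1
```

>>> {"api": "send_rows", "payload": {
  "plan": "255 0 0 0.1 0;110 0 0 0 0;110 0 0 0 0;110 0 0 0 0;110 0 0 0 0;110 0 0 -2 0;110 0 0 0 0;90 0 0 -5 0;90 0 0 0 0;90 0 0 -4 0;90 0 0 0 0"
}}

```text
time_s: 55.9
eef_pos: [0.6421, 0.1429, 0.1354]
tool_rot: [[-0.997, 0.063, -0.038], [0.064, 0.998, -0.013], [0.037, -0.015, -0.999]]
ft_force: [-0.4, 1.1, -0.1]
width: 0.649
```

```bash
python3 -c "
from h import *
delta(445.1,-232.8,180.75)
import cv2
for n in('top','scene'): cv2.imwrite(f'pics/{n}9.png',vision.get_image(n)[:,:,::-1])
a=cv2.imread('pics/scene9.png'); b=cv2.imread('pics/top9.png'); cv2.imwrite('pics/9z.png',np.hstack([cv2.resize(a[110:230,330:490],(440,330),interpolation=2),cv2.resize(b[120:240,140:270],(357,330),interpolation=2)]))"
```

```text
t 55.9 pos [642.1 142.9 135.4] yaw 176.34 tilt [-0.0377 -0.0131 -0.9992] w 0.649 F [-0.4  1.1 -0.1]
shift cm [ 17.25 -38.73   1.23] turn -4.4
```

View pics/9z.png

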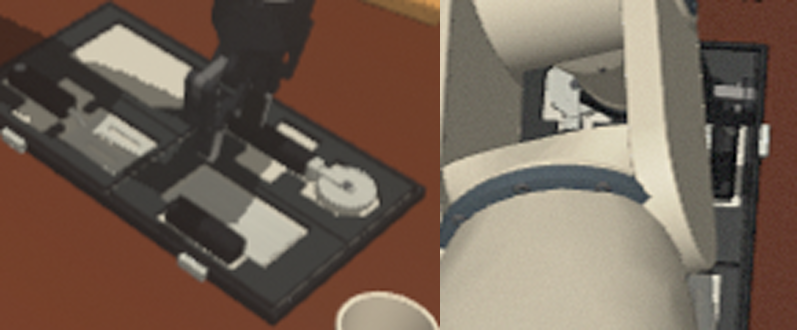

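>>> {"api": "send_rows", "payload": {
  "plan": "90 2.1 -4.8 0 0;90 0 0 0 0;90 2.1 -4.8 0 0;90 0 0 0 0;90 2.1 -4.8 0 0;90 0 0 0 0;90 2.1 -4.8 0 0;90 0 0 0 0;90 2.1 -4.8 0 0;90 0 0 0 0;90 2.1 -4.8 0 0;90 0 0 0 0;90 2.1 -4.8 0 0;90 0 0 0 0;90 2.1 -4.8 0 0;90 0 0 0 0;90 0 0 0 -4.4;90 0 0 0 0"
}}

```text
time_s: 58.25
eef_pos: [0.46, -0.2231, 0.1367]
tool_rot: [[-0.999, -0.023, -0.041], [-0.023, 1.0, -0.01], [0.041, -0.009, -0.999]]
ft_force: [-0.0, -0.2, -0.6]
width: 0.643
```

```bash
python3 -c "
from h import *
delta(445.1,-232.8,180.75)"
```

```text
t 58.25 pos [ 460.  -223.1  136.7] yaw -178.69 tilt [-0.0411 -0.0096 -0.9991] w 0.643 F [-0.  -0.2 -0.6]
shift cm [ 1.51 -0.93  0.07] turn 0.6
```

>>> {"api": "send_rows", "payload": {
  "plan": "90 1.5 -0.9 0 0.6;90 0 0 0 0;90 0 0 4 0;90 0 0 0 0;90 0 0 2.5 0;90 0 0 0 0;90 0 0 0 0"
}}

```text
time_s: 59.12
eef_pos: [0.4459, -0.233, 0.0756]
tool_rot: [[-0.999, -0.008, -0.036], [-0.008, 1.0, -0.011], [0.036, -0.011, -0.999]]
ft_force: [1.1, -0.7, 0.7]
width: 0.643
```

```bash
python3 -c "
from h import *
delta(445.1,-232.8,180.75)
import cv2
for n in('top','scene'): cv2.imwrite(f'pics/{n}10.png',vision.get_image(n)[:,:,::-1])
a=cv2.imread('pics/scene10.png'); b=cv2.imread('pics/top10.png'); cv2.imwrite('pics/10z.png',np.hstack([cv2.resize(a[170:290,180:340],(440,330),interpolation=2),cv2.resize(b[190:310,330:460],(357,330),interpolation=2)]))"
```

```text
t 59.12 pos [ 445.9 -233.    75.6] yaw -179.55 tilt [-0.0356 -0.0113 -0.9993] w 0.643 F [ 1.1 -0.7  0.7]
shift cm [0.08 0.02 0.  ] turn -0.3
```

View pics/10z.png

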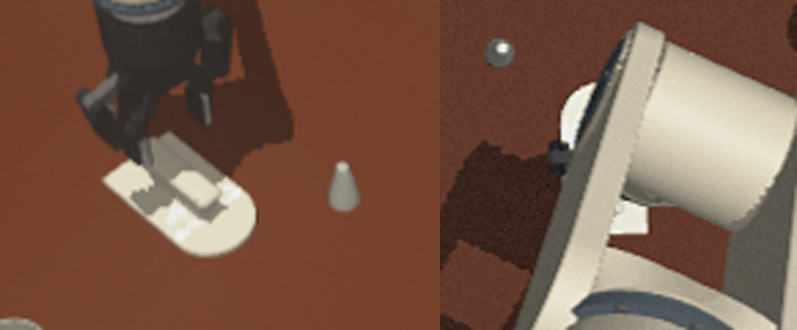

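>>> {"api": "send_rows", "payload": {
  "plan": "90 0.1 0 3 -0.3;90 0 0 0 0;90 0 0 2 0;90 0 0 0 0;90 0 0 0 0"
}}

```text
time_s: 59.85
eef_pos: [0.447, -0.2354, 0.0309]
tool_rot: [[-1.0, -0.013, -0.028], [-0.013, 1.0, -0.015], [0.029, -0.015, -0.999]]
ft_force: [-0.3, -0.1, 0.4]
width: 0.648
```

```bash
python3 -c "
from h import *
delta(445.1,-232.8,180.75)"
```

```text
t 59.85 pos [ 447.  -235.4   30.9] yaw -179.27 tilt [-0.0285 -0.0149 -0.9995] w 0.648 F [-0.3 -0.1  0.4]
shift cm [0.19 0.26 0.  ] turn -0.0
```

>>> {"api": "send_rows", "payload": {
  "plan": "90 0.2 0.3 0.9 0;90 0 0 0 0;90 0 0 0 0"
}}

```text
time_s: 60.22
eef_pos: [0.4455, -0.2327, 0.023]
tool_rot: [[-1.0, -0.013, -0.026], [-0.013, 1.0, -0.016], [0.026, -0.016, -1.0]]
ft_force: [0.9, -0.0, -0.3]
width: 0.65
```

```bash
python3 -c "
from h import *
delta(445.1,-232.8,180.75)"
```

```text
t 60.23 pos [ 445.5 -232.7   23. ] yaw -179.28 tilt [-0.0262 -0.016  -0.9995] w 0.65 F [ 0.9 -0.  -0.3]
shift cm [ 0.04 -0.01  0.  ] turn -0.0
```

>>> {"api": "send_rows", "payload": {
  "plan": "255 0 0 0 0;255 0 0 0 0;255 0 0 0 0;255 0 0 0 0;255 0 0 0 0;255 0 0 0 0;255 0 0 -4 0;255 0 0 0 0;255 0 0 -5 0;255 0 0 0 0;255 0 0 0 0"
}}

```text
time_s: 61.6
eef_pos: [0.446, -0.2304, 0.1118]
tool_rot: [[-0.999, -0.013, -0.031], [-0.013, 1.0, -0.014], [0.031, -0.013, -0.999]]
ft_force: [-0.5, -0.0, -1.7]
width: 0.259
```

```bash
python3 -c "
from h import *
t=np.radians(-3.54);c=np.array([439.3,296.8])-5.6*np.array([np.cos(t),np.sin(t)]); print(c)
delta(*c,176.46)
import cv2
for n in('top','scene'): cv2.imwrite(f'pics/{n}11.png',vision.get_image(n)[:,:,::-1])
a=cv2.imread('pics/scene11.png'); b=cv2.imread('pics/top11.png'); cv2.imwrite('pics/11z.png',np.hstack([cv2.resize(a[170:290,180:340],(440,330),interpolation=2),cv2.resize(b[190:310,330:460],(357,330),interpolation=2)]))"
```

```text
[433.71068516 297.14577398]
t 61.6 pos [ 446.  -230.4  111.8] yaw -179.28 tilt [-0.0312 -0.0136 -0.9994] w 0.259 F [-0.5 -0.  -1.7]
shift cm [ 0.56 52.76 -0.68] turn 4.3
```

View pics/11z.png

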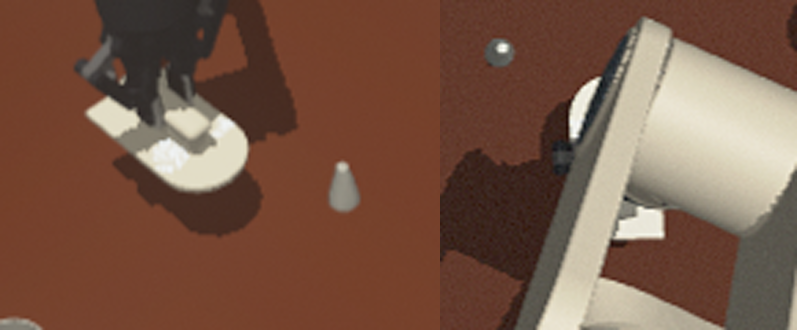

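>>> {"api": "send_rows", "payload": {
  "plan": "255 0 5.8 0 0;255 0 0 0 0;255 0 5.8 0 0;255 0 0 0 0;255 0 5.8 0 0;255 0 0 0 0;255 0 5.8 0 0;255 0 0 0 0;255 0 5.8 0 0;255 0 0 0 0;255 0 5.8 0 0;255 0 0 0 0;255 0 5.8 0 0;255 0 0 0 0;255 0 5.8 0 0;255 0 0 0 0;255 0 0 0 4;255 0 0 0 0"
}}

```text
time_s: 63.95
eef_pos: [0.4511, 0.222, 0.0968]
tool_rot: [[-0.997, 0.072, -0.034], [0.072, 0.997, -0.022], [0.032, -0.024, -0.999]]
ft_force: [-0.3, -0.5, -1.0]
width: 0.262
```

```bash
python3 -c "
from h import *
delta(433.7,297.1,176.46)"
```

```text
t 63.95 pos [451.1 222.   96.8] yaw 175.84 tilt [-0.0338 -0.0215 -0.9992] w 0.262 F [-0.3 -0.5 -1. ]
shift cm [ 2.28  7.36 -0.1 ] turn -0.6
```

>>> {"api": "send_rows", "payload": {
  "plan": "255 1.1 3.7 0 0;255 0 0 0 0;255 1.1 3.7 0 -0.6;255 0 0 0 0;255 0 0 2 0;255 0 0 0 0;255 0 0 0 0"
}}

```text
time_s: 64.82
eef_pos: [0.4365, 0.2862, 0.0751]
tool_rot: [[-0.998, 0.06, -0.036], [0.061, 0.998, -0.027], [0.034, -0.029, -0.999]]
ft_force: [0.4, -0.2, -1.5]
width: 0.254
```

```bash
python3 -c "
from h import *
delta(433.7,297.1,176.46)"
```

```text
t 64.83 pos [436.5 286.2  75.1] yaw 176.5 tilt [-0.0358 -0.0267 -0.999 ] w 0.254 F [ 0.4 -0.2 -1.5]
shift cm [ 0.34  1.07 -0.02] turn 0.0
```

>>> {"api": "send_rows", "payload": {
  "plan": "255 0.3 1.1 0 0;255 0 0 0 0;255 0 0 2 0;255 0 0 0 0;255 0 0 0 0"
}}

```text
time_s: 65.45
eef_pos: [0.4348, 0.2982, 0.0571]
tool_rot: [[-0.998, 0.059, -0.033], [0.06, 0.998, -0.025], [0.031, -0.027, -0.999]]
ft_force: [-0.3, 0.0, -1.7]
width: 0.261
```

```bash
python3 -c "
from h import *
delta(433.7,297.1,176.46)"
```

```text
t 65.45 pos [434.8 298.2  57.1] yaw 176.54 tilt [-0.0328 -0.025  -0.9991] w 0.261 F [-0.3  0.  -1.7]
shift cm [ 0.1  -0.12  0.01] turn 0.1
```

>>> {"api": "send_rows", "payload": {
  "plan": "255 0.1 -0.1 1.1 0;255 0 0 0 0;255 0 0 0.6 0;255 0 0 0 0;255 0 0 0 0"
}}

```text
time_s: 66.08
eef_pos: [0.4336, 0.2971, 0.04]
tool_rot: [[-0.998, 0.059, -0.032], [0.06, 0.998, -0.024], [0.03, -0.026, -0.999]]
ft_force: [-0.8, -0.2, -1.0]
width: 0.264
```

```bash
python3 -c "
from h import *
delta(433.7,297.1,176.46)
import cv2
for n in('top','scene'): cv2.imwrite(f'pics/{n}12.png',vision.get_image(n)[:,:,::-1])
a=cv2.imread('pics/scene12.png'); b=cv2.imread('pics/top12.png'); cv2.imwrite('pics/12z.png',np.hstack([cv2.resize(a[105:225,310:490],(440,330),interpolation=2),cv2.resize(b[190:310,140:270],(357,330),interpolation=2)]))"
```

```text
t 66.08 pos [433.6 297.1  40. ] yaw 176.55 tilt [-0.0318 -0.0243 -0.9992] w 0.264 F [-0.8 -0.2 -1. ]
shift cm [-0.01  0.   -0.  ] turn 0.1
```

View pics/12z.png

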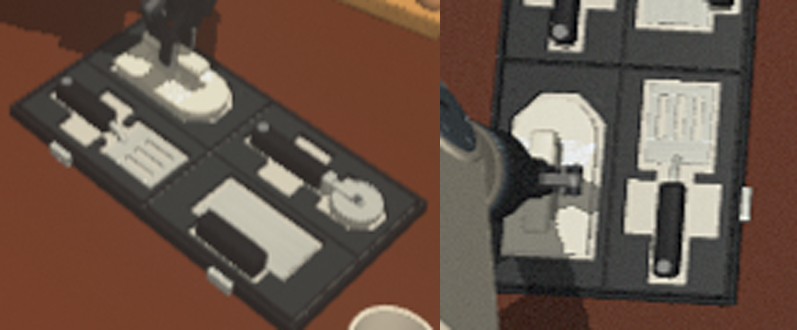

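The other three look seated, and the smoother is over its pocket, about 10 mm too high. I'll lower it.

>>> {"api": "send_rows", "payload": {
  "plan": "255 0 0 0.5 0;255 0 0 0 0;255 0 0 0.3 0;255 0 0 0 0;255 0 0 0 0"
}}

```text
time_s: 66.8
eef_pos: [0.4333, 0.2969, 0.0316]
tool_rot: [[-0.998, 0.059, -0.032], [0.06, 0.998, -0.024], [0.03, -0.026, -0.999]]
ft_force: [0.1, 0.3, -1.1]
width: 0.262
```

```bash
python3 -c "
from h import *
delta(433.7,297.1,176.46)"
```

```text
t 66.8 pos [433.3 296.9  31.6] yaw 176.55 tilt [-0.0316 -0.0242 -0.9992] w 0.262 F [ 0.1  0.3 -1.1]
shift cm [-0.04  0.02 -0.  ] turn 0.1
```

>>> {"api": "send_rows", "payload": {
  "plan": "255 0 0 0.1 0;110 0 0 0 0;110 0 0 0 0;110 0 0 0 0;110 0 0 0 0;110 0 0 -2 0;110 0 0 0 0;110 0 0 -4 0;110 0 0 -5 0;110 0 0 0 0;110 0 0 -5 0;110 0 0 0 0;110 0 -6 0 0;110 0 -6 0 0;110 0 -6 0 0;110 0 -6 0 0;110 0 -6 0 0;110 0 -6 0 0;110 0 -6 0 0;110 0 0 0 0"
}}

```text
time_s: 69.3
eef_pos: [0.4058, -0.1312, 0.1895]
tool_rot: [[-0.997, 0.056, -0.049], [0.057, 0.998, -0.028], [0.047, -0.03, -0.998]]
ft_force: [0.1, 0.5, 0.4]
width: 0.567
```

```bash
python3 - <<'E'
from h import *
delta(433.7,297.1,176.46)
for n in('top','scene'): cv2.imwrite(f'pics/{n}13.png',vision.get_image(n)[:,:,::-1])
a=cv2.imread('pics/scene13.png'); b=cv2.imread('pics/top13.png'); cv2.imwrite('pics/13z.png',np.hstack([cv2.resize(a[105:225,310:490],(480,400),interpolation=2),cv2.resize(b[125:305,145:270],(290,400),interpolation=2)]))
E
```

```text
t 69.3 pos [ 405.8 -131.2  189.5] yaw 176.72 tilt [-0.0488 -0.0276 -0.9984] w 0.567 F [0.1 0.5 0.4]
shift cm [-0.33 42.9  -1.32] turn 0.3
```

View pics/13z.png

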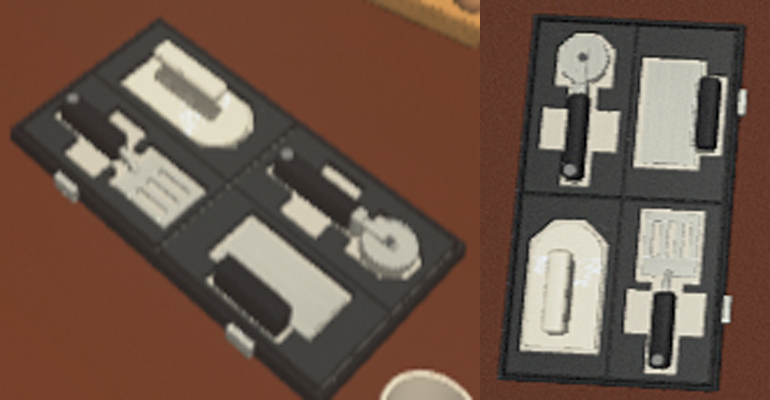

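View pics/top13.png

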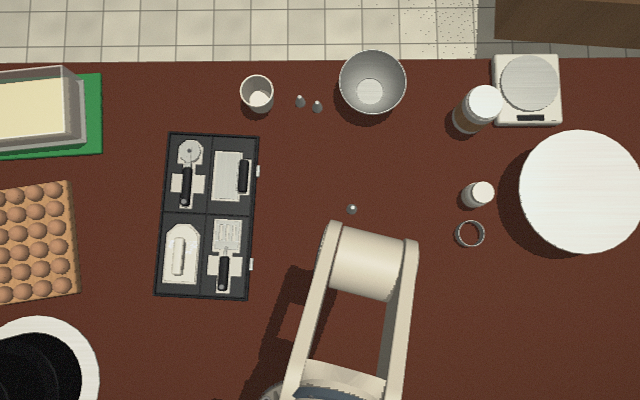

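```bash
python3 - <<'E'
from h import *
ims={n:cv2.imread(f'pics/{n}13.png') for n in('top','scene')}
t=np.radians(-3.54);A=np.array([[np.cos(t),-np.sin(t)],[np.sin(t),np.cos(t)]])
ins={'wheel':(644.5,284.6),'lifter':(432.6,185.2),'scraper':(637.6,172.6),'smoother':(439.3,296.8)}
off={'wheel':(-35,0,20,100),'lifter':(-45,0,19,86),'scraper':(0,-31,20,84),'smoother':(-6,0,47,92)}
print('grey',ims['top'][225,262-90].tolist(), ims['top'][190,186].tolist())
for k in ins:
  ox,oy,z,L=off[k]; e=np.array(ins[k])+A@np.array([ox,oy]); 
  for n in ims:
    p=proj(n,[[e[0]/1e3,e[1]/1e3,z/1e3]])[0]
    r=(int(p[0]-28),int(p[1]-28),int(p[0]+28),int(p[1]+28))
    for thr in((35,42) if k!='smoother' else ()):
      for P in blobs(ims[n],r,lambda b:b.max(2)<thr,45):
        c,w,h,a=rect(ray(n,P,z/1e3)); d=A.T@(c-e)
        if np.hypot(*d)<25: print(k,n,thr,'err',d.round(1),'size',round(w),round(h),'yaw err',round(a+3.54,1))
for n,uv in(("nozzle",(352,209)),("cutter",(469.5,234))):
  pass
a=cv2.imread('pics/top0.png');b=ims['top']
for nm,(x,y) in(("nozzle",(352,209)),("cutter",(469,234))):
  T=a[y-12:y+12,x-18:x+18];R=cv2.matchTemplate(b[y-22:y+22,x-28:x+28],T,cv2.TM_CCOEFF_NORMED);print(nm,cv2.minMaxLoc(R)[1],np.array(cv2.minMaxLoc(R)[3])-10)
E
```

```text
grey [64, 65, 64] [42, 44, 47]
wheel top 42 err [-0.3 -7.3] size 99 15 yaw err -4.6
lifter top 42 err [ 0.6 -8.6] size 82 6 yaw err -1.3
scraper top 42 err [-1.2 -1.4] size 79 22 yaw err -1.1
nozzle 0.9763767719268799 [0 0]
cutter 0.9911404848098755 [0 0]
```

```bash
python3 - <<'E'
from h import *
ims={n:cv2.imread(f'pics/{n}13.png') for n in('top','scene')}
t=np.radians(-3.54);A=np.array([[np.cos(t),-np.sin(t)],[np.sin(t),np.cos(t)]])
ins={'wheel':(644.5,284.6),'lifter':(432.6,185.2),'scraper':(637.6,172.6)}
off={'wheel':(-35,0,20,100),'lifter':(-45,0,19,86),'scraper':(0,-31,20,84)}
for k in ins:
  ox,oy,z,L=off[k]; e=np.array(ins[k])+A@np.array([ox,oy]); 
  for n in ims:
    p=proj(n,[[e[0]/1e3,e[1]/1e3,z/1e3]])[0]
    r=(int(p[0]-28),int(p[1]-28),int(p[0]+28),int(p[1]+28))
    for thr in(48,51,54,57):
      for P in blobs(ims[n],r,lambda b:b.max(2)<thr,45):
        c,w,h,a=rect(ray(n,P,z/1e3)); d=A.T@(c-e)
        if np.hypot(*d)<25 and h<45: print(k,n,thr,'err',d.round(1),'size',round(w),round(h),'yaw err',round(a+3.54,1))
# predicted seated outlines drawn as dots for a look
mod={'wheel':[(-85,-11,31),(-85,11,31),(85,0,19),(58,27,21),(58,-27,21)],'lifter':[(-88,-12,31),(-88,12,31),(88,30,10),(88,-30,10),(15,30,10),(15,-30,10)],
'scraper':[(-60,43,9),(60,43,9),(60,-19,9),(-60,-19,9),(-42,-43,33),(42,-43,33)],'smoother':[(-70,38,12),(-70,-38,12),(32,38,12),(32,-38,12),(70,0,12),(-52,12,47),(-52,-12,47),(40,12,47),(40,-12,47)]}
ins['smoother']=(439.3,296.8)
out=[]
for n,(x0,y0,x1,y1,s) in {'scene':(310,105,490,230,2.5),'top':(150,125,265,305,2.7)}.items():
  im=cv2.resize(ims[n][y0:y1,x0:x1],None,fx=s,fy=s,interpolation=2)
  for k,pts in mod.items():
    for x,y,z in pts:
      w=np.array(ins[k])+A@np.array([x,y]); u=(proj(n,[[w[0]/1e3,w[1]/1e3,z/1e3]])[0]+.5-[x0,y0])*s
      cv2.circle(im,tuple(int(v) for v in u),2,(0,0,255),-1)
  out.append(im)
H=max(o.shape[0] for o in out); out=[cv2.copyMakeBorder(o,0,H-o.shape[0],0,0,0) for o in out]
im=np.hstack(out); print(im.shape); cv2.imwrite('pics/14.png',im)
E
```

```text
wheel top 48 err [-0.2 -6.9] size 99 17 yaw err -5.1
wheel top 48 err [9.3 9.9] size 80 13 yaw err 0.3
wheel top 51 err [0.6 2.8] size 99 28 yaw err 0.3
wheel top 54 err [0.4 2.7] size 100 28 yaw err 0.7
wheel top 57 err [0.6 2.9] size 100 29 yaw err 0.7
wheel scene 51 err [  3.  -11.4] size 94 15 yaw err 1.1
wheel scene 54 err [ 1.  -8.6] size 99 21 yaw err 0.3
wheel scene 57 err [-0.2 -0.9] size 103 36 yaw err -0.2
lifter top 48 err [1.1 0.1] size 84 23 yaw err 0.7
lifter top 51 err [1.  0.2] size 84 23 yaw err 0.6
lifter top 54 err [1.  0.2] size 85 24 yaw err 0.6
lifter top 57 err [1.  0.2] size 85 24 yaw err 0.4
lifter scene 51 err [ -3.9 -10.9] size 77 13 yaw err -0.2
lifter scene 54 err [ 1.2 -9.3] size 92 17 yaw err -0.7
lifter scene 57 err [0.3 0.5] size 94 36 yaw err -0.0
scraper top 48 err [ 0.6 -0.5] size 83 24 yaw err 0.6
scraper top 51 err [ 0.7 -0.3] size 83 24 yaw err 0.2
scraper top 54 err [ 0.7 -0.2] size 84 24 yaw err 0.2
scraper top 57 err [ 0.8 -0.1] size 84 24 yaw err 0.0
scraper scene 51 err [  2.3 -11.1] size 82 21 yaw err 6.4
scraper scene 54 err [-0.7 -9.1] size 88 25 yaw err 5.0
scraper scene 57 err [-1.4 -1.6] size 90 34 yaw err -0.6
(486, 760, 3)
```

View pics/14.png

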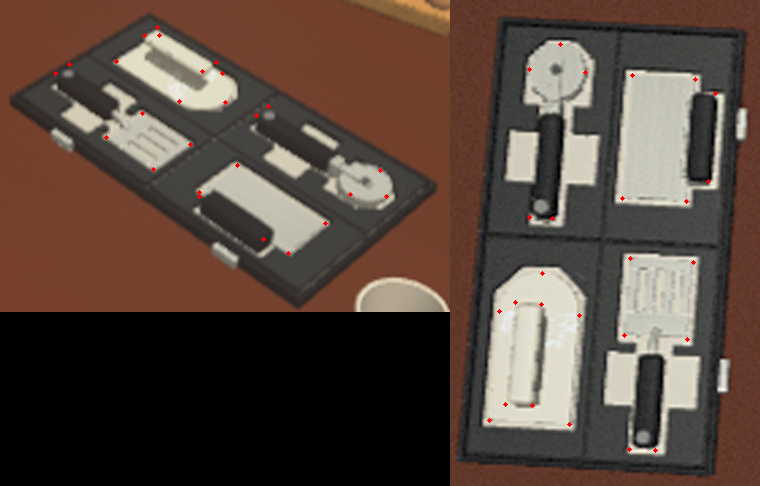

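```bash
python3 -c "
from bench import manip
print(manip.finish_job())"
```

```text
the job is handed in; nothing more can be done
None
```

I put all four tools away in their own inserts, released them and handed the job in at about 69 s of the 120 s limit. No verdict was reported.

**Last checks, from both camera views**
- **Wheel, lifter, scraper:** in the top view their handles lie within about 3 mm and 1° of the seated pose. In the scene view, only the loosest threshold gave full handle outlines, and those agree to about 2 mm. Tighter thresholds caught only part of each handle and gave offsets of 9–11 mm.
- **Smoother:** I checked it only by eye. It sits about where points projected for a seated smoother fall in both views, and its last lowering met no added force.
- **Height and level:** none of the four was measured directly. "Fully down" rests on those overlays and on the gripper height at release.
- **Nozzle and cutter:** they show no shift in the top view compared with the start.
- **Arm:** it stood clear of everything, about 0.19 m above the counter.

**What went wrong on the way:** the gripper's tilt crept up during chained moves, to about 5° at worst. I worked it back to about 1° before picking up the lifter. For the scraper and smoother it was about 1.5–2.5°, but the change between grasp and release was at most about 1° each time.

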